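Set up the nail-art colour track and fill the stone dish

ROBOT

A 6-joint arm with a two-finger parallel gripper is mounted at the origin on the work surface. World frame = base frame: x ahead of the robot, y to its left, z up, the work surface at z = 0. Lengths are in mm, angles in degrees, forces in N, time in s.
With the tool pointing down it reaches from about 300 to 850 mm from the base axis. Payload 4.2 kg.
Tool frame: the origin (TCP) lies between the finger pads; the fingertips stand 19 mm ahead of it and the grasp point (between the pads) is the TCP; z points along the fingers, x is the direction in which the jaws open and shut, and the axes are right-handed (so a half turn about z gives the same grasp; the last joint's range is limited). The gripper opens to 91 mm and grips with 3 to 60 N. Pads are 32 mm wide; open, the fingers measure 118 mm over their backs; the gripper's body (76 mm by 178 mm) begins 60 mm behind the grasp point.
Start: joints at [-75.287, 18.312, 89.639, -0, 72.044, -1.146], TCP at [157.138, -553.127, 232.976] pointing down, gripper open.
Joint ranges: [-177.97, 177.97], [-48.28, 115.42], [12.27, 149.76], [-77.06, 257.06], [2.81, 150.46], [-146.56, 146.56]. Speed limits (degrees/s): [147.25, 147.25, 180, 180, 180, 180].

INTERFACE

Orientations are given as [roll, pitch, yaw] about the fixed x, y, z axes, in that order (R = Rz(yaw) Ry(pitch) Rx(roll)).
In Python, from workcell import sensors, grab_frame, env gives the robot as it stands.
- The arm moves only by the tool servo_tool, never from a script. Its argument "motion" is one flat list of numbers, 7 for each row, row after row: the shift along the world's x, y, z in mm, then the turn, a rotation vector about the world's x, y, z in rad, then the opening in per cent of the stroke, from 0 (shut) to 100 (fully open). In form: [x, y, z, rx, ry, rz, grip, x, y, z, rx, ry, rz, grip, ...]. A call has 1 to 10 rows; each row shifts and turns the commanded pose from where the row before left it; what a row does not reach is not made up. A row lasts 1/12 s, in which the tool goes at most 41.7 mm and 7.16 degrees, less where a joint would pass 70% of its speed; a pose out of reach is approached as far as the arm can. A call with a gripper value outside its range is refused whole. The fingers move at their own pace and stop on an object; "newtons" is the grip in N (left out, the last holds). Time passes only in rows, so rows that do not move let the fingers close. It gives the time, the measured TCP pose, the force and the opening at its end, in the units of the state.
- sensors.state(): the state, without advancing time (a new reading comes with each control period).
- grab_frame(name): name is "side" or "top"; returns a dict with "image" (400x640x3 uint8, red, green, blue), "depth" (400x640 float32, mm along the optical axis (not along the pixel's ray), 0 where there is no reading), "fx", "fy", "cx", "cy" (pixels), "dist_coeffs" ([k1, k2, p1, p2, k3] as OpenCV has them; the pictures are not rectified), "extrinsics" (4x4, takes a point from camera to world coordinates). Camera axes: x right, y up, looking along -z (the intrinsics and any distortion apply to the point x, -y, -z); pixel columns grow to the right and rows downward; lengths in mm; the calibration is good to about 2 mm. A picture is of the moment at which its call begins.
- env.job_done(): hands the job in, once; it reports no verdict.
The state is a dict: "time_s": time; "qpos": joint angles; "qvel": joint speeds; "effort": joint torques, N m; "ee_pos": TCP position; "ee_rot": TCP orientation; "force": force on the tool from outside, world axes, zero at the start; "torque": the same for the moment, N m; "gripper_width": finger opening in mm.
Only numpy, scipy, OpenCV 4.12 (cv2) and the standard library are available. Lean on these libraries where they do the work, as an engineer would, in place of code of your own. Each camera call takes 0.05 s, during which the arm holds its last target.

TASK

Set up the nail-art station: slide every pot carrier on the bench into the aluminium track from its open end and leave it centred on the band of its own colour, then slide the white dish in after them and leave it centred on the white band. Only once all of them are in place, tip the blue scoop over the dish so that all six green stones end up in the dish, and put the empty scoop back upright in the middle of its pink mat. Leave the two polish bottles where they are.

Things in the scene. Friction and masses are not known exactly. Their poses are not given: they have to be found in the camera images.
- track: fixed aluminium T-slot track, 64 mm wide, lying along its y; origin on the table under the slot's middle. Slot floor 6 mm above the table. Side walls 46 mm apart and overhanging lips 24 mm apart run from y = -170 to +175 mm; lip undersides at 18 mm, tops at 22 mm above the table. Its +y end is shut by a 30 mm high black stop, its -y end is open
- track_mouth (a point): open end of the track: middle of the slot at y = -170 mm, on the slot floor; axes as the track (+y leads inward). Outside it the bare floor goes on as an apron for 80 mm (to y = -250 mm), with flared guides, 22 mm high, over the last 30 mm before the mouth. Feet can enter only here
- dish_place (a point): middle of the dish's place in the track, on the slot floor, marked by white bands on both lips 30 mm long; at track y = -120 mm; axes as the track
- mark_black: black band, 18 mm long, painted across both lips of the track: the place of the black pot carrier. Origin on the slot floor (6 mm above the table) in the middle of the slot, axes as the track. The four pot marks lie at track y = 130, 78, 26 and -26 mm, in an order of colours that changes
- pot_black_center (a point): black pot carrier, 66 mm tall, 120 g; this point is half-way up (33 mm). Foot 40 (x) x 36 (y) x 8 mm, runs under the lips; neck 14 x 30 mm up to 20 mm; block 30 (x) x 34 (y) mm from 20 to 52 mm; lid radius 14.5 mm to 66 mm. Its y lies along the track once inserted (either way round). Grip the block across x, 42 mm or more above its underside, to clear the lips. Absent in some starts
- mark_rose: rose (pinkish red) band, 18 mm long, painted across both lips of the track: the place of the rose pot carrier. Origin on the slot floor (6 mm above the table) in the middle of the slot, axes as the track. The four pot marks lie at track y = 130, 78, 26 and -26 mm, in an order of colours that changes
- pot_rose_center (a point): rose (pinkish red) pot carrier, 66 mm tall, 120 g; this point is half-way up (33 mm). Foot 40 (x) x 36 (y) x 8 mm, runs under the lips; neck 14 x 30 mm up to 20 mm; block 30 (x) x 34 (y) mm from 20 to 52 mm; lid radius 14.5 mm to 66 mm. Its y lies along the track once inserted (either way round). Grip the block across x, 42 mm or more above its underside, to clear the lips. Absent in some starts
- mark_lilac: lilac (purple) band, 18 mm long, painted across both lips of the track: the place of the lilac pot carrier. Origin on the slot floor (6 mm above the table) in the middle of the slot, axes as the track. The four pot marks lie at track y = 130, 78, 26 and -26 mm, in an order of colours that changes
- pot_lilac_center (a point): lilac (purple) pot carrier, 66 mm tall, 120 g; this point is half-way up (33 mm). Foot 40 (x) x 36 (y) x 8 mm, runs under the lips; neck 14 x 30 mm up to 20 mm; block 30 (x) x 34 (y) mm from 20 to 52 mm; lid radius 14.5 mm to 66 mm. Its y lies along the track once inserted (either way round). Grip the block across x, 42 mm or more above its underside, to clear the lips. Absent in some starts
- mark_gold: gold (orange-yellow) band, 18 mm long, painted across both lips of the track: the place of the gold pot carrier. Origin on the slot floor (6 mm above the table) in the middle of the slot, axes as the track. The four pot marks lie at track y = 130, 78, 26 and -26 mm, in an order of colours that changes
- pot_gold_center (a point): gold (orange-yellow) pot carrier, 66 mm tall, 120 g; this point is half-way up (33 mm). Foot 40 (x) x 36 (y) x 8 mm, runs under the lips; neck 14 x 30 mm up to 20 mm; block 30 (x) x 34 (y) mm from 20 to 52 mm; lid radius 14.5 mm to 66 mm. Its y lies along the track once inserted (either way round). Grip the block across x, 42 mm or more above its underside, to clear the lips. Absent in some starts
- dish_center (a point): white open dish, 66 mm tall, 180 g or so; this point is half-way up (33 mm). Foot 40 (x) x 70 (y) x 8 mm, neck 14 mm wide up to 20 mm, tray 70 (x) x 104 (y) mm outside from 20 to 66 mm, walls and floor 3 mm. Its y lies along the track once inserted (either way round). Grip it across its 70 mm width, 40 mm or more above its underside, to clear the lips
- mat: pink mat fixed on the table, 140 (x) x 100 (y) x 3 mm, origin under its middle; the scoop's home: it starts with its length centred on it (scoop_grip at x = +18.5 mm)
- scoop_grip (a point): blue bead scoop, 90 g or so; this point lies midway between its flat upright sides (54 mm apart over all, along y; walls 3 mm), 22.5 mm above its underside. Sides 45 mm high, from x = -67 to +30 mm. Back wall at +x, flat floor from x = -17 to 27 mm, then a ramp rising 40 degrees towards -x to the pouring lip; open at the top. Starts on the mat, turned as the mat, holding the stones
- scoop_lip (a point): middle of the scoop's pouring lip: 67 mm from scoop_grip along its -x and 22.5 mm higher; axes as the scoop
- stone0_center (a point): faceted green acrylic stone 0, 12 mm across, 10 mm thick, 10 g, this point at its centre; starts in the scoop
- stone1_center (a point): faceted green acrylic stone 1, 12 mm across, 10 mm thick, 10 g, this point at its centre; starts in the scoop
- stone2_center (a point): faceted green acrylic stone 2, 12 mm across, 10 mm thick, 10 g, this point at its centre; starts in the scoop
- stone3_center (a point): faceted green acrylic stone 3, 12 mm across, 10 mm thick, 10 g, this point at its centre; starts in the scoop
- stone4_center (a point): faceted green acrylic stone 4, 12 mm across, 10 mm thick, 10 g, this point at its centre; starts in the scoop
- stone5_center (a point): faceted green acrylic stone 5, 12 mm across, 10 mm thick, 10 g, this point at its centre; starts in the scoop
- polish_red: dark red polish bottle, 28 x 28 mm glass, 72 mm tall with black cap, origin under its middle; not part of the job, leave it be
- polish_mint: mint green polish bottle, 28 x 28 mm glass, 72 mm tall with black cap, origin under its middle; not part of the job, leave it be
Mind the look-alikes: they are no part of the job. Of the things like the part that bears dish_center, leave any that is orange; of the rest the smaller one is meant.

How it is judged (in metres and radians):
On the way, in this order (a step that is already met when the one before it is completed fails the run):
1. every present pot carrier is in the track on the band of its own colour, and the dish is in the track on the white band (y of pot_black_center in the frame of mark_black between -0.008 and 0.008 m and x of pot_black_center in the frame of mark_black between -0.007 and 0.007 m and z of pot_black_center in the frame of mark_black between 0.027 and 0.039 m and angle between each of pot_black_center, pot_rose_center, pot_lilac_center, pot_gold_center, dish_center's own z axis and vertical below 0.12 rad and y of pot_rose_center in the frame of mark_rose between -0.008 and 0.008 m and x of pot_rose_center in the frame of mark_rose between -0.007 and 0.007 m and z of pot_rose_center in the frame of mark_rose between 0.027 and 0.039 m and y of pot_lilac_center in the frame of mark_lilac between -0.008 and 0.008 m and x of pot_lilac_center in the frame of mark_lilac between -0.007 and 0.007 m and z of pot_lilac_center in the frame of mark_lilac between 0.027 and 0.039 m and y of pot_gold_center in the frame of mark_gold between -0.008 and 0.008 m and x of pot_gold_center in the frame of mark_gold between -0.007 and 0.007 m and z of pot_gold_center in the frame of mark_gold between 0.027 and 0.039 m and y of dish_center in the frame of dish_place between -0.01 and 0.01 m and x of dish_center in the frame of dish_place between -0.007 and 0.007 m and z of dish_center in the frame of dish_place between 0.027 and 0.039 m), for 0.2 s.
2. the scoop is tipped with its lip over the dish (angle between scoop_grip's own z axis and vertical above 0.6 rad and horizontal distance between scoop_lip and dish_center below 0.07 m and z of scoop_lip in the frame of dish_center above 0.02 m), for 0.05 s.
3. all six stones are in the dish (x of stone0_center in the frame of dish_center between -0.034 and 0.034 m and y of stone0_center in the frame of dish_center between -0.051 and 0.051 m and z of stone0_center in the frame of dish_center between -0.011 and 0.033 m and x of stone1_center in the frame of dish_center between -0.034 and 0.034 m and y of stone1_center in the frame of dish_center between -0.051 and 0.051 m and z of stone1_center in the frame of dish_center between -0.011 and 0.033 m and x of stone2_center in the frame of dish_center between -0.034 and 0.034 m and y of stone2_center in the frame of dish_center between -0.051 and 0.051 m and z of stone2_center in the frame of dish_center between -0.011 and 0.033 m and x of stone3_center in the frame of dish_center between -0.034 and 0.034 m and y of stone3_center in the frame of dish_center between -0.051 and 0.051 m and z of stone3_center in the frame of dish_center between -0.011 and 0.033 m and x of stone4_center in the frame of dish_center between -0.034 and 0.034 m and y of stone4_center in the frame of dish_center between -0.051 and 0.051 m and z of stone4_center in the frame of dish_center between -0.011 and 0.033 m and x of stone5_center in the frame of dish_center between -0.034 and 0.034 m and y of stone5_center in the frame of dish_center between -0.051 and 0.051 m and z of stone5_center in the frame of dish_center between -0.011 and 0.033 m), for 0.3 s.
At the end, for the whole second after the job is handed in: Each present carrier is in the track within 8 mm of its own band's middle (7 mm across), the dish within 10 mm of the white band's; all six stones lie in the dish; the scoop stands upright on its mat, grip point within 45 mm of the mat's middle (all of step 1 and all of step 3 and horizontal distance between scoop_grip and mat below 0.045 m and angle between scoop_grip's own z axis and vertical below 0.1 rad and z of scoop_grip in the frame of mat between 0.02 and 0.031 m); the robot touches nothing.
It fails at once if polish red moved more than 5 cm (distance of polish_red from where it was at the start of the episode above 0.05 m).
It fails at once if polish mint moved more than 5 cm (distance of polish_mint from where it was at the start of the episode above 0.05 m).
Of pot_black, pot_rose, pot_lilac, pot_gold only 3 to 4 are there at a start; the rules pass over those that are not, and their reading is None.
At some moment in a run one of pot_black, pot_rose, pot_lilac, pot_gold, dish may be knocked a few centimetres aside while the robot is not near it.
It also fails if it takes over 210 s, if anything falls off the work surface, if the arm or the gripper's body presses on something with over 40 N, if the wrist force passes 120 N, or if a joint passes its speed limit or range.

## Working session

There is one attempt and no reset: what is moved stays moved. The work goes in short steps, Python scripts to look and compute and a tool call to move; the robot and the scene stay as the last step left them, time stands still between calls to the robot, and variables do not carry over. Pictures are saved under pics/ and viewed, and the job is handed in when it is done.

Besides the shell and the picture viewer there is one more tool, called after "Request:" as name(argument=value, ...) on one line, values as JSON. servo_tool: Moves the arm, as the interface text tells. Its arguments: {"type":"object","properties":{"motion":{"type":"array"},"newtons":{"type":"number"}},"required":["motion"]}

```bash
ls; mkdir -p pics; python3 - <<'E'
from workcell import sensors, grab_frame, env
import cv2,numpy as np
for n in("side","top"):
    f=grab_frame(n)
    cv2.imwrite(f"pics/{n}0.png",f["image"][:,:,::-1])
    np.savez(f"/tmp/{n}0.npz",**f)
    print(n,f["fx"],f["fy"],f["cx"],f["cy"],f["dist_coeffs"]);print(np.round(f["extrinsics"],3))
print(sensors.state())
E
```

```text
pics
side 505.650359169476 505.650359169476 320.0073439478547 196.50219137246486 [-0.05202208  0.          0.          0.          0.        ]
[[-9.0800e-01  2.5300e-01 -3.3300e-01  3.2301e+01]
 [-4.1800e-01 -5.0800e-01  7.5300e-01  9.4580e+02]
 [ 2.2000e-02  8.2300e-01  5.6800e-01  7.9309e+02]
 [ 0.0000e+00  0.0000e+00  0.0000e+00  1.0000e+00]]
top 480.315440014098 480.315440014098 312.3208088395458 196.59780322517923 [0.0029974 0.        0.        0.        0.       ]
[[-2.900000e-02  9.830000e-01 -1.810000e-01  2.055400e+02]
 [-1.000000e+00 -3.000000e-02 -3.000000e-03 -2.405400e+01]
 [-8.000000e-03  1.800000e-01  9.840000e-01  1.460384e+03]
 [ 0.000000e+00  0.000000e+00  0.000000e+00  1.000000e+00]]
{'time_s': 0.1, 'qpos': array([-7.52845145e+01,  1.83490502e+01,  8.96974890e+01, -3.40855008e-04,
        7.20435373e+01, -1.14551530e+00]), 'qvel': array([-0.01096142, -0.15411848, -0.18480996,  0.0631214 ,  0.10131292,
       -0.0068611 ]), 'effort': array([-3.74493120e-04, -4.13332593e+01, -2.32509434e+01,  7.28611811e-02,
        4.22516721e-02, -6.02580599e-05]), 'ee_pos': array([ 157.05084118, -552.71861375,  232.20663338]), 'ee_rot': array([-1.79998523e+02,  9.00650049e-02, -7.41388927e+01]), 'force': array([-0.37459806, -0.48887514, -0.09599319]), 'torque': array([ 0.03317399, -0.01482869,  0.00822723]), 'gripper_width': 90.84680690028149}
```

View pics/top0.png

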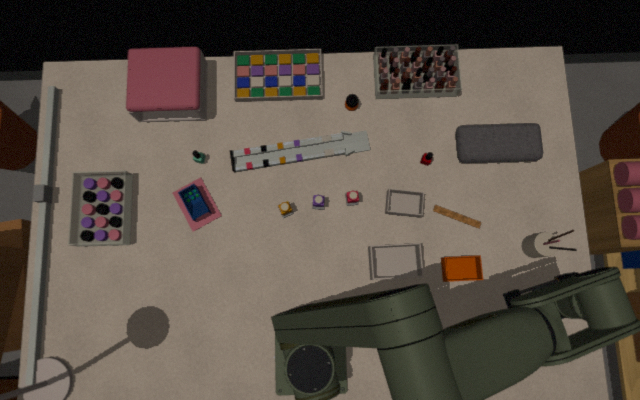

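View pics/side0.png

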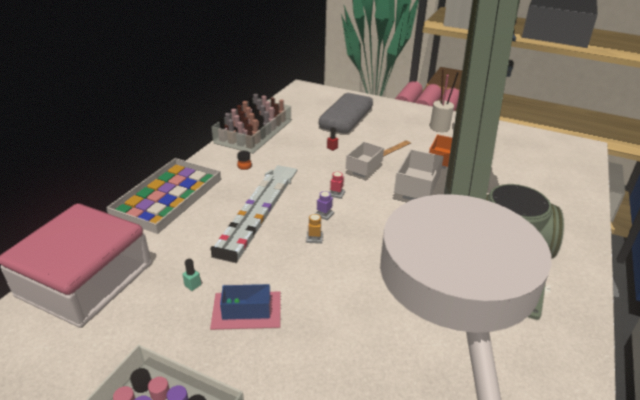

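```bash
cat > h.py <<'E'
import numpy as np,cv2
from workcell import sensors, grab_frame, env
def K(f): return np.array([[f["fx"],0,f["cx"]],[0,f["fy"],f["cy"]],[0,0,1.]])
def px2w(f,uv,z):
    uv=np.asarray(uv,float).reshape(-1,1,2)
    n=cv2.undistortPoints(uv,K(f),np.asarray(f["dist_coeffs"],float)).reshape(-1,2)
    d=np.c_[n[:,0],-n[:,1],-np.ones(len(n))]@f["extrinsics"][:3,:3].T
    o=f["extrinsics"][:3,3]
    return o+d*((z-o[2])/d[:,2])[:,None]
def w2px(f,P):
    P=np.asarray(P,float).reshape(-1,3);E=f["extrinsics"]
    c=(P-E[:3,3])@E[:3,:3]; c=c*[1,-1,-1]
    return cv2.projectPoints(c,np.zeros(3),np.zeros(3),K(f),np.asarray(f["dist_coeffs"],float))[0].reshape(-1,2)
def cloud(f):
    d=f["depth"].astype(float);h,w=d.shape
    u,v=np.meshgrid(np.arange(w),np.arange(h))
    uv=np.stack([u,v],-1).reshape(-1,1,2).astype(float)
    n=cv2.undistortPoints(uv,K(f),np.asarray(f["dist_coeffs"],float)).reshape(-1,2)
    P=np.c_[n[:,0],-n[:,1],-np.ones(len(n))]*d.reshape(-1,1)
    P=P@f["extrinsics"][:3,:3].T+f["extrinsics"][:3,3]
    P[d.ravel()==0]=np.nan
    return P.reshape(h,w,3)
def crop(f,x0,y0,x1,y1,s,name,pts=None,z=None):
    im=f["image"][y0:y1,x0:x1,::-1].copy()
    im=cv2.resize(im,None,fx=s,fy=s,interpolation=cv2.INTER_CUBIC)
    for k in range(x0-x0%20+20,x1,20): cv2.putText(im,str(k),(int((k-x0+.5)*s)-8,10),0,.35,(0,255,255),1); cv2.line(im,(int((k-x0+.5)*s),12),(int((k-x0+.5)*s),18),(0,255,255),1)
    for k in range(y0-y0%20+20,y1,20): cv2.putText(im,str(k),(0,int((k-y0+.5)*s)+4),0,.35,(0,255,255),1); cv2.line(im,(24,int((k-y0+.5)*s)),(30,int((k-y0+.5)*s)),(0,255,255),1)
    if pts is not None:
        for p in pts: cv2.circle(im,(int((p[0]-x0+.5)*s),int((p[1]-y0+.5)*s)),2,(0,0,255),-1)
    cv2.imwrite(name,im)
def load(n): 
    z=np.load(n); return {k:(z[k] if z[k].ndim else float(z[k])) for k in z.files}
E
python3 - <<'E'
from h import *
f=load("/tmp/top0.npz")
crop(f,220,120,380,180,5,"pics/t_track.png")
crop(f,270,170,440,290,4.7,"pics/t_pots.png")
crop(f,160,140,240,240,6,"pics/t_mat.png")
g=load("/tmp/side0.npz")
crop(g,200,130,460,310,3,"pics/s_pots.png")
E
```

```text
(no output)
```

View pics/t_track.png

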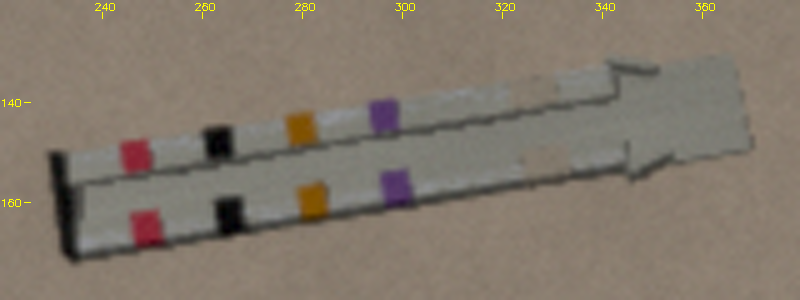

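View pics/t_pots.png

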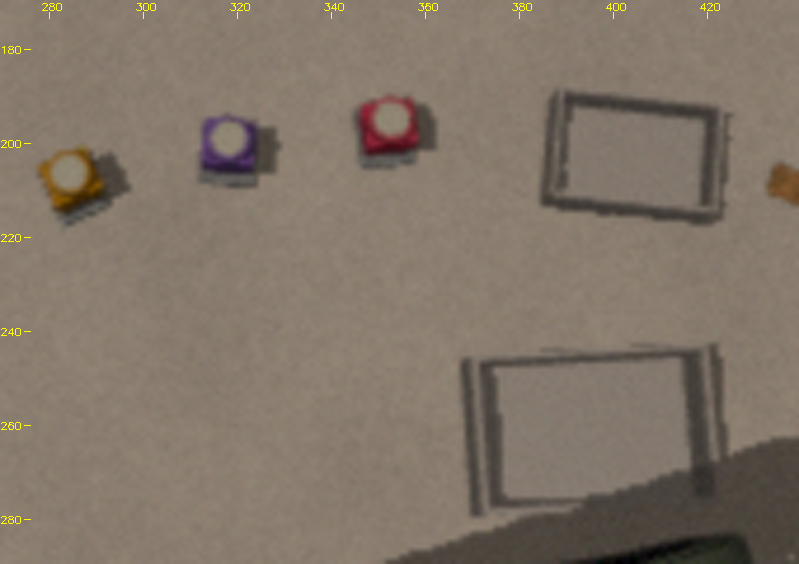

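View pics/t_mat.png

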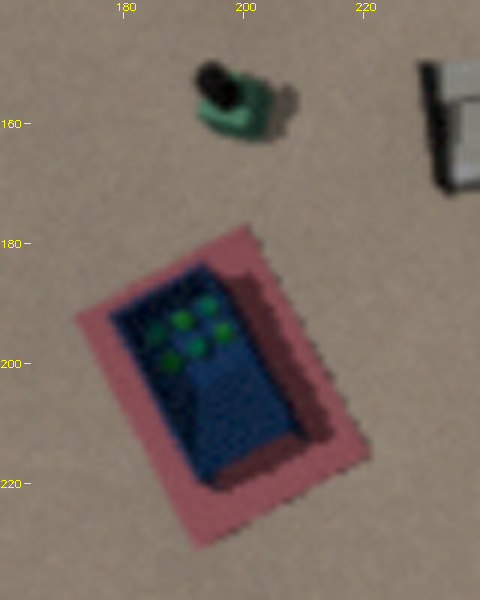

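View pics/s_pots.png

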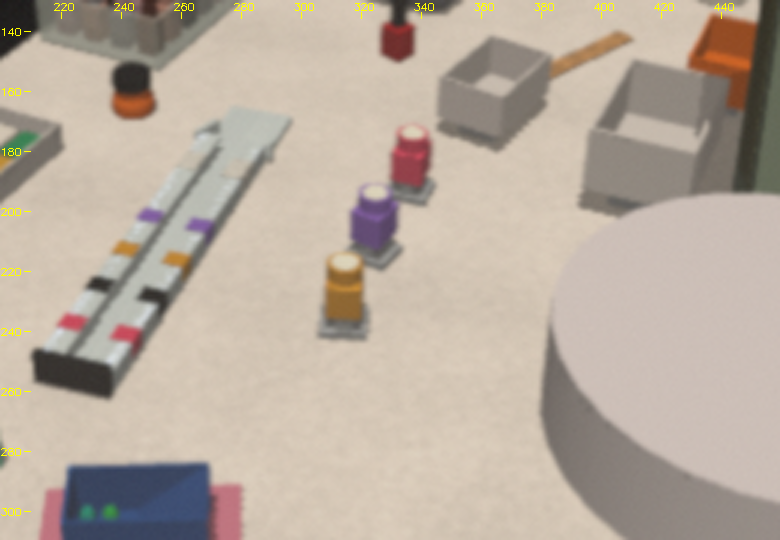

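```bash
python3 - <<'E'
from h import *
from scipy.optimize import least_squares
f=load("/tmp/top0.npz");g=load("/tmp/side0.npz")
ys=[130,78,26,-26]
t=np.array([(136,156),(147,228),(218,142),(229,215),(301,129),(313,201),(384,115),(396,188)])/5+[219.6,119.6]
s=np.array([(73,323),(127,336),(100,285),(153,299),(128,248),(178,261),(151,215),(201,227)])/3+[199.7,129.7]
L=np.array([(sx*22,y,22) for y in ys for sx in(1,-1)],float)
def W(p): 
    c,s_=np.cos(p[2]),np.sin(p[2]);R=np.array([[c,-s_,0],[s_,c,0],[0,0,1]]);return L@R.T+[p[0],p[1],0]
for use in("t","s","ts"):
    def r(p): return np.concatenate([(w2px(c,W(p))-m).ravel() for k,c,m in(("t",f,t),("s",g,s)) if k in use])
    o=least_squares(r,[430,50,0.15]);print(use,o.x[:2],np.degrees(o.x[2]),np.round(o.fun.reshape(-1,2).T,1))
for n,c,bx in(("top",f,(270,185,370,225)),):
    C=cloud(c);
    print(np.round(C[195:215,278:296,2]).astype(int))
C=cloud(f); print(np.nanmedian(C[230:240,300:360,2]))
crop(f,270,185,370,225,8,"pics/t_p2.png")
crop(g,295,160,355,250,6.5,"pics/s_p2.png")
E
```

```text
t [614.84768134  47.04950908] 7.775655322076664 [[ 0.  -0.2  0.2  0.1  0.1 -0.1  0.  -0.1]
 [ 0.4 -0.4  0.5 -0.5  0.4 -0.4  0.5 -0.5]]
s [612.07535504  50.27905058] 7.658320010898615 [[ 0.5 -0.6  0.8 -0.5  0.1 -0.6  0.6 -0.5]
 [ 0.2 -0.3  0.3 -0.9  0.8 -0.3  0.6 -0.2]]
ts [613.74269783  48.15734652] 7.717859393630025 [[-0.4 -0.6 -0.2 -0.3 -0.2 -0.5 -0.3 -0.5  0.5 -0.6  0.7 -0.6  0.  -0.7
   0.5 -0.7]
 [ 0.7 -0.1  0.8 -0.2  0.8 -0.1  0.9 -0.2 -0.4 -1.  -0.4 -1.5  0.1 -0.9
   0.1 -0.8]]
[[                  -2                   -3                   -3
                     0                   -1                    0
                    -4                    2                    0
                    -1                   -4                    9
                    -6                   -4                   -2
                    -2                   -6                   -1]
 [                  -6                  -10                    1
                    -6                   -2                    1
                     4                    0                    0
                     2  
[... 6591 characters left out ...]
        34                   32
                    22                    9                    6
                     7                    5                    7
                     7                   -6                   -6]
 [                  -5                   -2                    1
                     0                   42                   32
                    26                    4                    6
                    10                    0                   11
                    11                    7                    1
                     2                    4                    4]]
-0.9507229752241528<stdin>:15: RuntimeWarning: invalid value encountered in cast
```

View pics/t_p2.png

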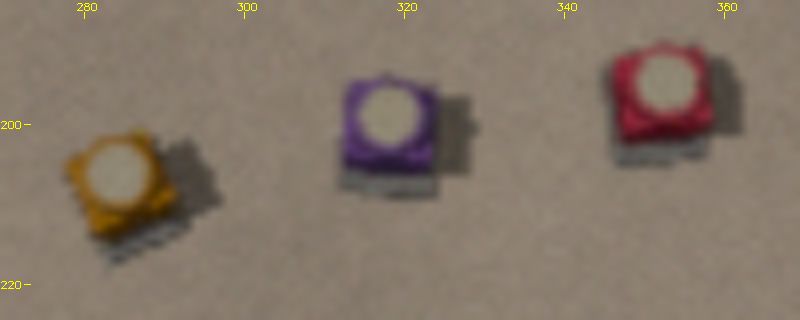

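View pics/s_p2.png

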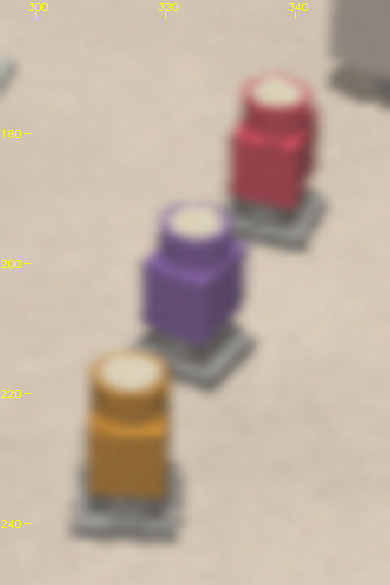

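```bash
cat > fit.py <<'E'
from h import *
from scipy.optimize import minimize
S=4
def hullmask(f,P,x0,y0,x1,y1):
    uv=(w2px(f,P)-[x0-.5,y0-.5])*S
    h=cv2.convexHull(np.round(uv).astype(np.int32))
    m=np.zeros(((y1-y0)*S,(x1-x0)*S),np.float32); cv2.fillConvexPoly(m,h,1)
    return cv2.resize(m,(x1-x0,y1-y0),interpolation=cv2.INTER_AREA)
a=np.linspace(0,2*np.pi,24,endpoint=False)
POT=np.array([(sx*15,sy*17,z) for sx in(-1,1) for sy in(-1,1) for z in(20,52)]+[(14.5*np.cos(t),14.5*np.sin(t),66) for t in a])
def pose(L,p):
    c,s=np.cos(p[2]),np.sin(p[2]);return L@np.array([[c,-s,0],[s,c,0],[0,0,1]]).T+[p[0],p[1],p[3] if len(p)>3 else 0]
HUE={"gold":(12,28,110),"lilac":(122,140,70),"rose":(168,180,110)}
def colmask(f,col,x0,y0,x1,y1):
    hsv=cv2.cvtColor(f["image"][y0:y1,x0:x1],cv2.COLOR_RGB2HSV).astype(int)
    a,b,s=HUE[col]
    m=((hsv[...,0]>=a)&(hsv[...,0]<=b)&(hsv[...,1]>=s)).astype(np.uint8)
    n,l,st,_=cv2.connectedComponentsWithStats(m)
    k=1+np.argmax(st[1:,4]);m=(l==k).astype(np.uint8)
    pts=cv2.findNonZero(m);h=cv2.convexHull(pts);o=np.zeros_like(m);cv2.fillConvexPoly(o,h,1)
    return o.astype(np.float32)
def fitpot(fs,col,p0,boxes,z=0.):
    ms=[colmask(f,col,*b) for f,b in zip(fs,boxes)]
    def cost(p): return sum(np.abs(hullmask(f,pose(POT,[p[0],p[1],p[2]/50.,z]),*b)-m).sum() for f,b,m in zip(fs,boxes,ms))
    best=None
    for dy in(-8,0,8):
        x0=np.array([p0[0],p0[1],np.radians(p0[2]+dy)*50])
        o=minimize(cost,x0,method="Nelder-Mead",options=dict(initial_simplex=x0+np.array([[0,0,0],[5,0,0],[0,5,0],[0,0,6]]),xatol=.05,fatol=.02))
        if best is None or o.fun<best.fun:best=o
    return best.x[0],best.x[1],np.degrees(best.x[2]/50),best.fun,[int(m.sum()) for m in ms]
E
python3 - <<'E'
from fit import *
f=load("/tmp/top0.npz");g=load("/tmp/side0.npz")
for col,c,tb,sb,yaw in(("gold",(285,206),(272,194,298,222),(300,206,330,248),24),("lilac",(318,199),(306,188,330,214),(310,186,338,222),0),("rose",(352,195),(340,183,364,212),(325,165,350,204),0)):
    p0=px2w(f,c,66)[0]
    for nm,fs,bs in(("t",[f],[tb]),("s",[g],[sb]),("ts",[f,g],[tb,sb])):
        print(col,nm,np.round(fitpot(fs,col,(p0[0],p0[1],yaw),bs),1) if 0 else [np.round(v,1) for v in fitpot(fs,col,(p0[0],p0[1],yaw),bs)])
crop(f,375,180,435,225,13,"pics/t_dish.png")
crop(g,335,135,395,185,13,"pics/s_dish.png")
crop(f,170,170,225,235,9,"pics/t_scoop.png")
crop(g,205,275,290,335,9,"pics/s_scoop.png")
E
```

```text
gold t [np.float64(436.2), np.float64(64.2), np.float64(21.6), np.float64(13.1), array([143])]
gold s [np.float64(433.4), np.float64(66.2), np.float64(24.7), np.float64(67.7), array([214])]
gold ts [np.float64(435.3), np.float64(64.9), np.float64(24.5), np.float64(83.2), array([143, 214])]
lilac t [np.float64(453.6), np.float64(-36.5), np.float64(0.9), np.float64(58.5), array([82])]
lilac s [np.float64(453.3), np.float64(-35.0), np.float64(16.3), np.float64(89.6), array([182])]
lilac ts [np.float64(453.4), np.float64(-36.3), np.float64(15.4), np.float64(157.7), array([ 82, 182])]
rose t [np.float64(463.2), np.float64(-140.3), np.float64(-0.4), np.float64(18.8), array([129])]
rose s [np.float64(463.0), np.float64(-137.2), np.float64(19.2), np.float64(63.8), array([165])]
rose ts [np.float64(463.5), np.float64(-139.0), np.float64(18.1), np.float64(93.2), array([129, 165])]
```

View pics/t_dish.png

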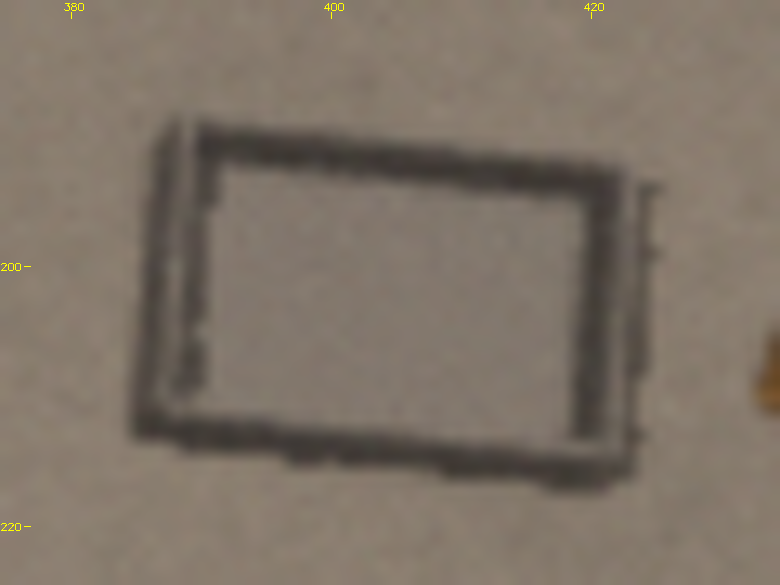

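View pics/s_dish.png

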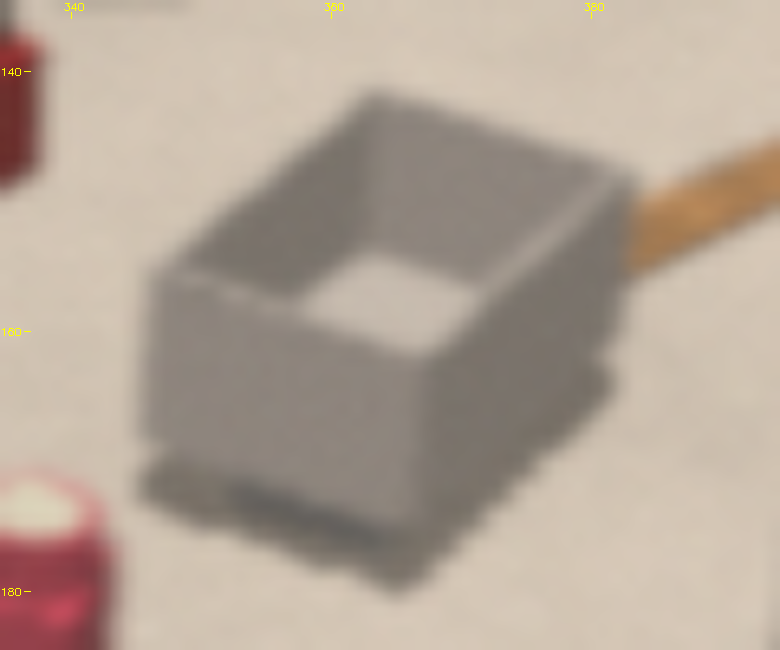

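View pics/t_scoop.png

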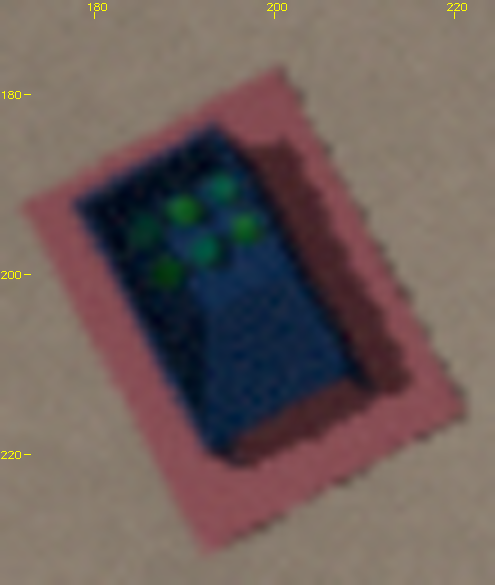

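View pics/s_scoop.png

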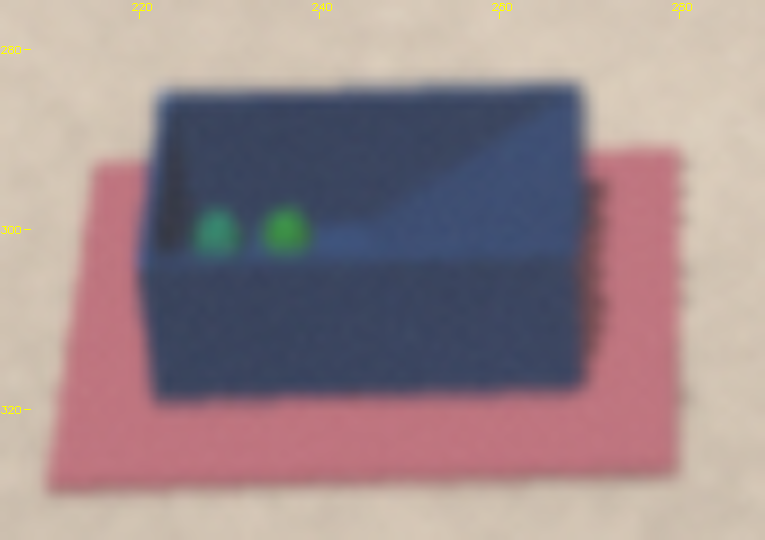

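```bash
python3 - <<'E'
import fit
from fit import *
from scipy.optimize import least_squares
f=load("/tmp/top0.npz");g=load("/tmp/side0.npz")
def T(l,s,x0,y0): return np.array(l)/s+[x0-.5,y0-.5]
def go(name,L,t,s,p0):
    L=np.array(L,float)
    for use in("t","s"):
        def r(p): return np.concatenate([(w2px(c,pose(L,p))-m).ravel() for k,c,m in(("t",f,t),("s",g,s)) if k in use and m is not None])
        o=least_squares(r,p0);print(name,use,np.round(o.x[:2],1),np.round(np.degrees(o.x[2]),1),np.round(o.fun.reshape(-1,2).T,1).tolist())
# UL,LL,UR,LR : x+ is up, y+ is left
go("dish",[(35,52,66),(-35,52,66),(35,-52,66),(-35,-52,66)],T([(178,122),(160,410),(632,172),(625,462)],13,375,180),
  T([(155,268),(425,358),(375,92),(632,172)],13,335,135),[460,-300,0])
# mat: +x upper-left; corners (+x,-y)=(283,65); (-x,-y)=(465,413); (-x,+y)=(207,553); (+x,+y)=(20,205)
go("mat",[(70,-50,3),(-70,-50,3),(-70,50,3),(70,50,3)],T([(283,65),(465,413),(207,553),(20,205)],9,170,170),
  T([(95,160),(680,148),(680,475),(50,490)],9,205,275),[440,330,.5])
go("scoop",[(30,-27,48),(-67,-27,48),(-67,27,48),(30,27,48)],T([(215,125),(372,385),(215,450),(78,203)],9,170,170),
  T([(160,92),(580,85),(583,252),(143,262)],9,205,275),[440,330,.5])
fit.HUE["lilac"]=(118,150,60)
for b in((306,188,330,214),):print(np.round(fitpot([f],"lilac",(453,-36,0),[b])[:4],1))
print(np.round(fitpot([g],"lilac",(453,-36,0),[(310,186,338,222)])[:4],1))
print("bottles",px2w(f,[(198,156),(427,158)],36))
E
```

```text
dish t [ 437.5 -292.6] -7.6 [[0.2, -0.2, 0.5, -0.5], [-0.4, 0.8, -0.7, 0.3]]
dish s [ 437.6 -289. ] -7.8 [[-0.5, 0.2, -0.3, 0.7], [0.2, 0.3, -0.4, -0.2]]
mat t [462.1 337.3] 27.7 [[-0.3, 0.2, -0.2, 0.2], [-0.2, -0.0, 0.4, -0.2]]
mat s [460.1 340.5] 28.1 [[0.1, 0.2, 0.0, -0.3], [0.4, 0.1, -0.4, -0.1]]
scoop t [476.5 343. ] 28.9 [[0.9, -1.3, 0.2, 0.2], [0.2, -1.3, 0.6, 0.5]]
scoop s [476.4 348.3] 28.5 [[0.1, 0.5, -0.2, -0.4], [0.0, -0.6, 0.0, 0.4]]
[454.5 -37.1  -1.8  16.3]
[453.2 -35.1  15.6  75.8]
bottles [[ 604.57109141  326.74324655   36.        ]
 [ 576.13315706 -373.6828935    36.        ]]
```

Candidates: the dish could be the small white tray (405,203), the large white tray (397,261) or the orange tray (463,268). I choose the small white one, whose rim fits 70×104. The pots are gold (286,208), lilac (319,201) and rose (352,197). The potted tray (103,209) and the jar (352,101) only look like them, and there is no black carrier. Band order from the stop is rose, black, gold, lilac. Rose goes first.

Request:
servo_tool(motion=[23,32,-4,0,0,0.1,100,23,32,-4,0,0,0.1,100,23,32,-4,0,0,0.1,100,23,32,-4,0,0,0.1,100,23,32,-4,0,0,0.1,100,23,32,-4,0,0,0.1,100,23,32,-4,0,0,0.1,100,23,32,-4,0,0,0.1,100,23,32,-4,0,0,0.1,100,23,32,-4,0,0,0.1,100], newtons=20)

```text
time_s: 0.93
ee_pos: [387.6, -231.3, 192.7]
ee_rot: [-180.0, 0.0, -16.6]
force: [0.3, -0.0, 0.3]
gripper_width: 90.9
```

Request:
servo_tool(motion=[23,32,-10,0,0,0.1,100,23,32,-10,0,0,0.1,100,23,30,-10,0,0,0.094,100,6,0,-10,0,0,0,100,0,0,0,0,0,0,100,0,0,0,0,0,0,100])

```text
time_s: 1.43
ee_pos: [461.4, -139.2, 152.3]
ee_rot: [-180.0, 0.1, 0.0]
force: [0.1, 0.2, 0.9]
gripper_width: 91.6
```

```bash
python3 - <<'E'
from h import *
f=grab_frame("top");g=grab_frame("side");np.savez("/tmp/t1.npz",**f);np.savez("/tmp/s1.npz",**g)
s=sensors.state();p=s["ee_pos"];print(p,s["qpos"])
pt=w2px(f,[p,p+[0,0,-19]]);ps=w2px(g,[p,p+[0,0,-19]]);print(pt,ps)
crop(f,320,150,390,220,8,"pics/t1.png",pt);crop(g,290,110,380,210,6,"pics/s1.png",ps)
E
```

```text
[ 461.46387844 -140.15341499  153.22834672] [-1.82470172e+01  1.40318103e+01  1.08340150e+02 -2.46109249e-02
  5.76364330e+01 -1.81188113e+01]
[[355.30848703 189.67223471]
 [354.76851731 190.98798477]] [[339.07427282 145.28699956]
 [338.76700084 151.61643844]]
```

View pics/t1.png

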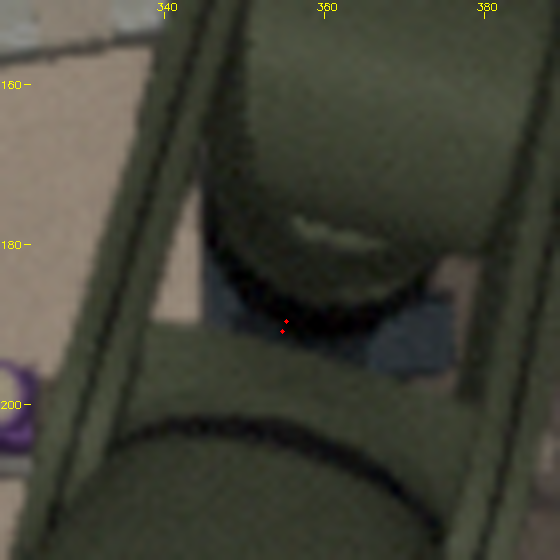

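View pics/s1.png

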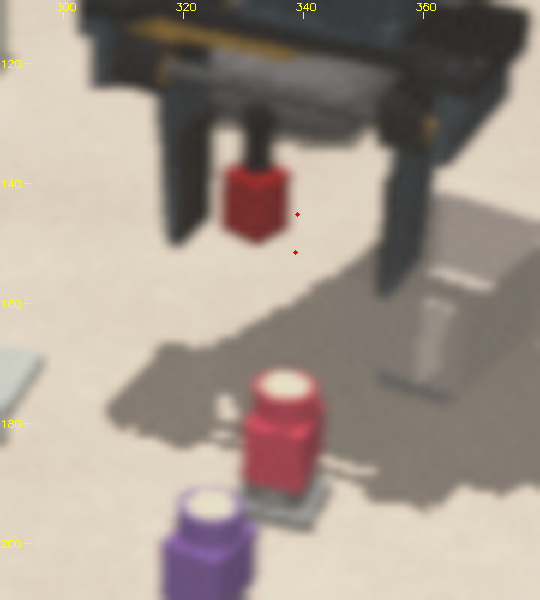

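Request:
servo_tool(motion=[0,0,-35,0,0,0,100,0,0,-35,0,0,0,100,0,0,-25,0,0,0,100,0,0,-12,0,0,0,100,0,0,0,0,0,0,100,0,0,0,0,0,0,20,0,0,0,0,0,0,20,0,0,0,0,0,0,20,0,0,0,0,0,0,20,0,0,0,0,0,0,20], newtons=20)

```text
time_s: 2.37
ee_pos: [462.6, -139.4, 46.9]
ee_rot: [180.0, -0.1, -0.0]
force: [0.3, -0.5, -0.8]
gripper_width: 60.9
```

Request:
servo_tool(motion=[0,0,0,0,0,0,20,0,0,0,0,0,0,20,0,0,0,0,0,0,20])

```text
time_s: 2.62
ee_pos: [462.2, -139.1, 46.1]
ee_rot: [180.0, -0.0, 0.0]
force: [-0.1, -0.7, -0.1]
gripper_width: 40.5
```

Request:
servo_tool(motion=[0,0,0,0,0,0,10,0,0,0,0,0,0,10,0,0,0,0,0,0,10,0,0,0,0,0,0,10])

```text
time_s: 2.95
ee_pos: [462.1, -139.0, 46.0]
ee_rot: [-180.0, -0.0, 0.0]
force: [-0.3, 0.8, 0.1]
gripper_width: 30.0
```

```bash
python3 - <<'E'
from h import *
from fit import *
g=grab_frame("side")
p=sensors.state()["ee_pos"];print(p,sensors.state()["gripper_width"])
crop(g,290,140,380,210,8,"pics/s2.png",w2px(g,[[p[0],p[1],66]]))
E
```

```text
[ 462.11619086 -139.06236271   45.956636  ] 29.97026010860798
```

View pics/s2.png

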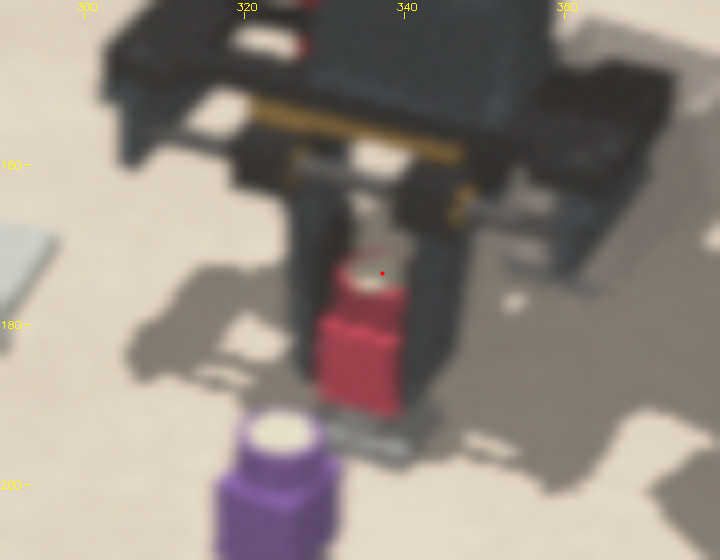

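```bash
python3 - <<'E'
from h import *
g=load("/tmp/s1.npz");f=load("/tmp/top0.npz");g0=load("/tmp/side0.npz")
print(px2w(g,[(335.75,173.25)],66))
# before grasp lid in s1 crop: (286,385)/6
print(px2w(g,[(286/6+289.5,385/6+109.5)],66))
print("top lids",px2w(f,[(667/8+269.5,83/8+184.5),(390/8+269.5,117/8+184.5),(119/8+269.5,175/8+184.5)],66))
print("side lids",px2w(g0,[(274/6.5+294.5,92/6.5+159.5),(195/6.5+294.5,220/6.5+159.5),(130/6.5+294.5,372/6.5+159.5)],66))
E
```

```text
[[ 466.7972138  -139.14106347   66.        ]]
[[ 462.51002489 -138.90808852   66.        ]]
top lids [[ 463.1254403  -140.01536522   66.        ]
 [ 453.53925896  -37.47476512   66.        ]
 [ 434.95564567   62.81682708   66.        ]]
side lids [[ 463.78271459 -138.34156437   66.        ]
 [ 454.25877335  -36.93142271   66.        ]
 [ 434.78172456   64.49170627   66.        ]]
```

Request:
servo_tool(motion=[0,0,25,0,0,0,10,0,0,25,0,0,0,10,36,-7,0,0,0,0.027,10,36,-7,0,0,0,0.027,10,36,-7,0,0,0,0.027,10,36,-7,0])

```text
$.motion: bad value
```

Request:
servo_tool(motion=[0,0,25,0,0,0,10,0,0,25,0,0,0,10,36,-7,0,0,0,0.027,10,36,-7,0,0,0,0.027,10,36,-7,0,0,0,0.027,10,36,-7,0,0,0,0.027,10,36,-7,0,0,0,0.026,10,2,-1,-24,0,0,0,10,0,0,0,0,0,0,10,0,0,0,0,0,0,10])

```text
time_s: 3.83
ee_pos: [642.7, -174.7, 69.8]
ee_rot: [-179.9, 0.3, 7.7]
force: [0.6, -0.5, -0.2]
gripper_width: 30.0
```

```bash
cat > trk.py <<'E'
from fit import *
from scipy.optimize import least_squares
# side-camera track pose
TR=(612.1,50.3,7.66)
def tw(xyz,tr=TR):
    p=np.array(tr[:2]+(np.radians(tr[2]),)); return pose(np.array(xyz,float).reshape(-1,3),p)
E
python3 - <<'E'
from trk import *
g=grab_frame("side");np.savez("/tmp/s3.npz",**g);f=grab_frame("top")
s=sensors.state();p=s["ee_pos"];print(p,s["ee_rot"],s["qpos"],s["gripper_width"])
print(w2px(g,[[p[0],p[1],p[2]+20]]))
crop(g,230,120,330,200,8,"pics/s3.png",np.r_[w2px(g,[[p[0],p[1],p[2]+20]]),w2px(g,tw([(0,-170,6),(23,-170,22),(-23,-170,22),(12,-170,22),(-12,-170,22),(0,-250,6)]))])
crop(f,310,110,390,170,8,"pics/t3.png")
E
```

```text
[ 643.45673699 -174.99173703   72.16165857] [-1.79981884e+02  4.02537769e-02  7.67216792e+00] [-1.62022574e+01  3.36521690e+01  8.86436567e+01  3.24180003e-04
  5.77483161e+01 -2.38745921e+01] 29.538319404293553
[[284.30357605 144.85945767]]
```

View pics/s3.png

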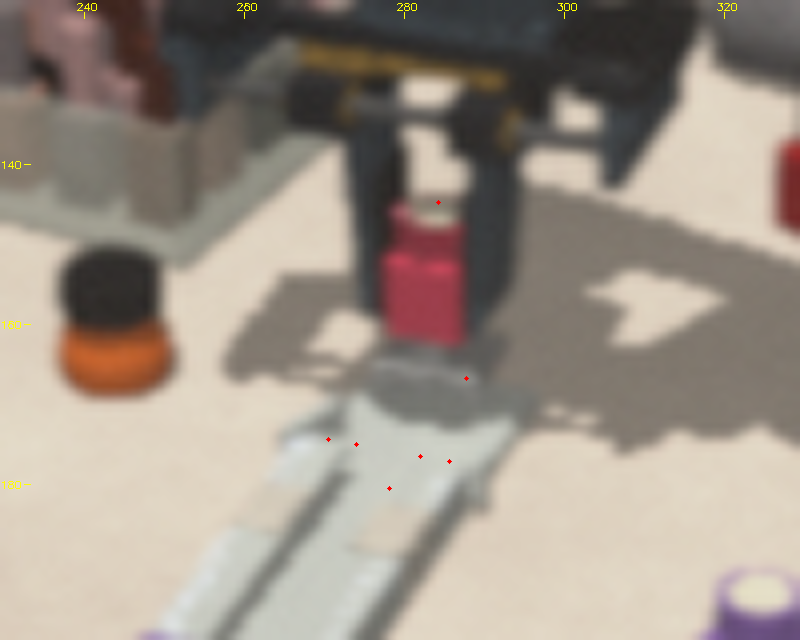

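View pics/t3.png

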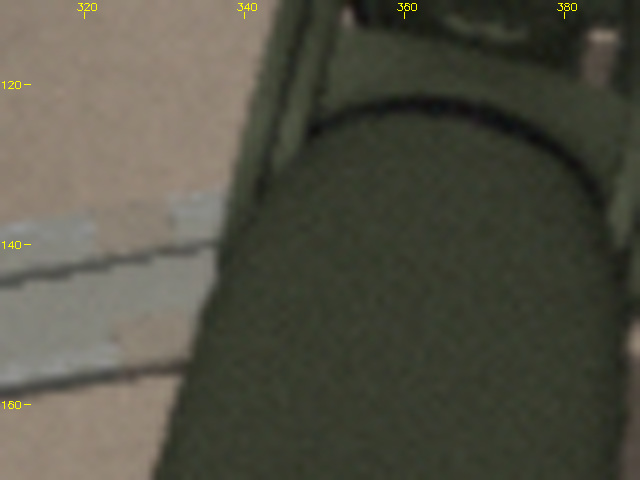

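```bash
cat > ov.py <<'E'
from trk import *
def overlay(f,x0,y0,x1,y1,s,name,polys):
    im=f["image"][y0:y1,x0:x1,::-1].copy();im=cv2.resize(im,None,fx=s,fy=s,interpolation=cv2.INTER_CUBIC)
    for P,c in polys:
        uv=((w2px(f,P)-[x0-.5,y0-.5])*s).astype(int)
        cv2.polylines(im,[uv.reshape(-1,1,2)],True,c,1)
    cv2.imwrite(name,im)
def rect(a,b,z,x0=0,y0=0): return np.array([(x0-a,y0-b,z),(x0+a,y0-b,z),(x0+a,y0+b,z),(x0-a,y0+b,z)],float)
def potpolys(x,y,yaw,z,c=(0,255,255)):
    p=[x,y,np.radians(yaw),z];circ=[(14.5*np.cos(t),14.5*np.sin(t),66) for t in a]
    return [(pose(np.array(circ),p),c),(pose(rect(15,17,52),p),c),(pose(rect(15,17,20),p),c),(pose(rect(20,18,8),p),c)]
def trkpolys(tr,c=(0,255,0)):
    o=[]
    for y in(130,78,26,-26): o+=[(tw(rect(10,9,22,sx*22,y),tr),c) for sx in(-1,1)]
    o+=[(tw(rect(10,15,22,sx*22,-120),tr),c) for sx in(-1,1)]
    o+=[(tw(rect(32,172.5,22,0,2.5),tr),c),(tw(rect(32,40,6,0,-210),tr),c)]
    return o
E
python3 - <<'E'
from ov import *
g=load("/tmp/s3.npz");p=[643.4,-175.0,72.1]
overlay(g,205,120,325,220,6.6,"pics/s3o.png",potpolys(p[0],p[1],7.7,p[2]-46)+trkpolys(TR))
E
```

```text
(no output)
```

View pics/s3o.png

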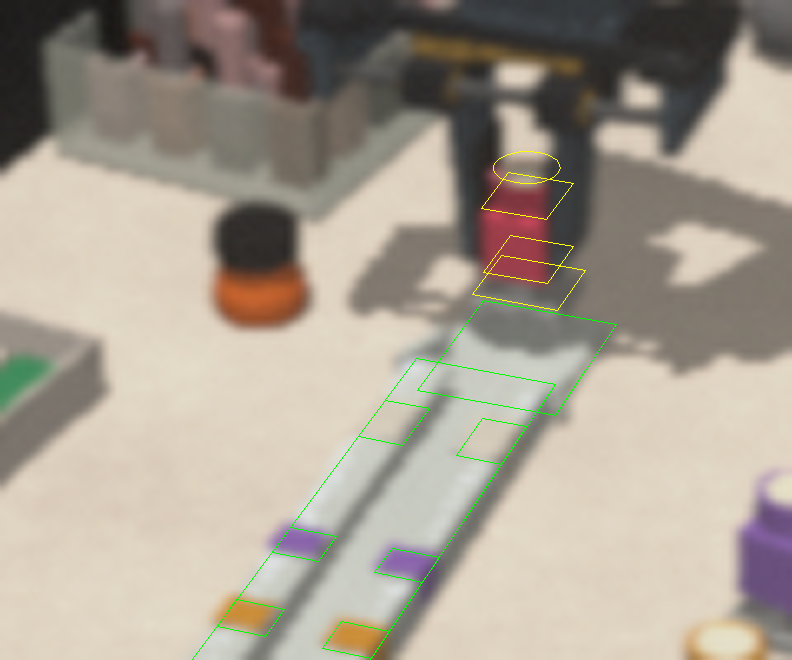

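```bash
python3 - <<'E'
from ov import *
def bands(f,tr0,n):
    hsv=cv2.cvtColor(f["image"],cv2.COLOR_RGB2HSV).astype(int);V=hsv[...,2]
    out=[];L=[]
    for col,y in(("rose",130),("gold",26),("lilac",-26)):
        for sx in(1,-1):
            c=w2px(f,tw([(sx*22,y,22)],tr0))[0]
            x0,y0=int(c[0])-7,int(c[1])-6
            h=hsv[y0:y0+13,x0:x0+15]
            a,b,s=dict(gold=(8,32,90),lilac=(115,160,50),rose=(160,180,80))[col]
            w=((h[...,0]>=a)&(h[...,0]<=b)&(h[...,1]>=s))*1.0*h[...,1]
            yy,xx=np.mgrid[y0:y0+13,x0:x0+15]
            out.append([(w*xx).sum()/w.sum(),(w*yy).sum()/w.sum()]);L.append((sx,y))
    return np.array(out),L
for nm,fn in(("top","/tmp/top0.npz"),("side","/tmp/side0.npz"),("side3","/tmp/s3.npz")):
    f=load(fn);tr0=TR
    m,L=bands(f,tr0,nm)
    def r(p): return (w2px(f,tw([(sx*p[3],y,22) for sx,y in L],(p[0],p[1],p[2])))-m).ravel()
    o=least_squares(r,[612,50,7.7,22]);print(nm,np.round(o.x,2),np.round(o.fun.reshape(-1,2).T,1).tolist())
E
```

```text
top [614.45  47.17   7.79  23.85] [[-0.0, -0.0, -0.0, -0.0, 0.0, 0.1], [-0.1, 0.1, 0.1, -0.1, -0.0, 0.0]]
side [612.93  49.13   7.74  24.15] [[-0.1, 0.1, 0.1, -0.2, -0.0, 0.2], [0.1, -0.1, 0.2, -0.3, 0.1, -0.0]]
side3 [613.07  49.12   7.8   24.13] [[-0.1, 0.1, 0.1, -0.2, -0.0, 0.2], [0.1, -0.1, 0.3, -0.3, 0.1, -0.1]]
```

Request:
servo_tool(motion=[0,0,-19,0,0,0.001,10,0,0,0,0,0,0,10,-2,14.86,0,0,0,0,10,-2,14.86,0,0,0,0,10,-2,14.86,0,0,0,0,10,-2,14.86,0,0,0,0,10,-2,14.86,0,0,0,0,10,0,0,0,0,0,0,10])

```text
time_s: 4.6
ee_pos: [633.4, -96.9, 53.3]
ee_rot: [-179.9, 0.0, 7.9]
force: [0.5, 0.6, -1.5]
gripper_width: 29.7
```

Request:
servo_tool(motion=[0,0,0,0,0,0,10,0,0,0,0,0,0,10])

```text
time_s: 4.77
ee_pos: [634.4, -100.6, 53.2]
ee_rot: [180.0, -0.0, 7.8]
force: [0.5, -0.7, -1.7]
gripper_width: 29.8
```

```bash
python3 - <<'E'
from ov import *
g=grab_frame("side");np.savez("/tmp/s4.npz",**g)
s=sensors.state();p=s["ee_pos"];print(p,s["ee_rot"],s["force"],s["gripper_width"])
overlay(g,205,110,325,210,6.6,"pics/s4o.png",potpolys(p[0],p[1],7.8,p[2]-46)+trkpolys((613.4,48.6,7.78)))
E
```

```text
[ 634.3784575  -101.07288551   53.10103598] [ 1.79971309e+02 -2.77618891e-02  7.74239615e+00] [ 0.73515762 -0.09226506 -1.89305954] 29.97789631712229
```

View pics/s4o.png

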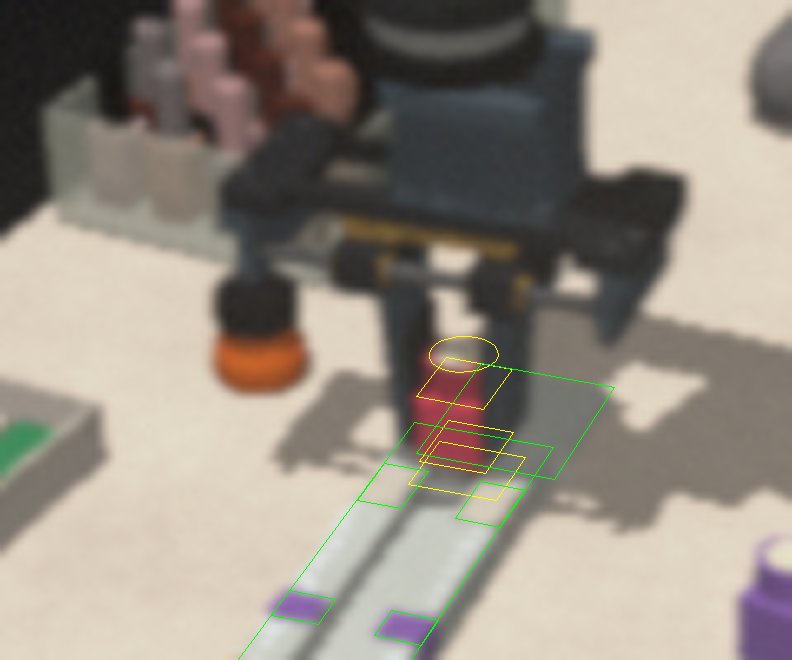

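Request:
servo_tool(motion=[-2.7,19.8,0,0,0,0,10,-4.1,29.7,0,0,0,0,10,-5.1,37.7,0,0,0,0,10,-5.1,37.7,0,0,0,0,10,-5.2,37.6,0,0,0,0,10,-5.2,37.6,0,0,0,0,10,-5.2,37.6,0,0,0,0,10,-3.4,24.8,0,0,0,0,10,-1.6,11.9,0,0,0,0,10,-0.4,3,0,0,0,0,10])

```text
time_s: 5.65
ee_pos: [596.2, 178.1, 52.9]
ee_rot: [-180.0, -0.0, 7.8]
force: [1.4, 0.3, -1.3]
gripper_width: 29.7
```

Request:
servo_tool(motion=[0,0,0,0,0,0,10,0,0,0,0,0,0,10,0,0,0,0,0,0,10])

```text
time_s: 5.9
ee_pos: [596.5, 174.8, 52.9]
ee_rot: [180.0, 0.0, 7.6]
force: [-1.5, -0.4, -1.7]
gripper_width: 30.1
```

```bash
python3 - <<'E'
from ov import *
g=grab_frame("side");np.savez("/tmp/s5.npz",**g)
s=sensors.state();p=s["ee_pos"];print(p,s["ee_rot"],s["force"],s["gripper_width"])
T=(613.4,48.6);c,q=np.cos(np.radians(7.78)),np.sin(np.radians(7.78));d=p[:2]-T;print("track xy",d@[c,q],d@[-q,c])
overlay(g,190,130,310,230,6.6,"pics/s5o.png",potpolys(p[0],p[1],7.8,p[2]-46)+trkpolys((613.4,48.6,7.78)))
E
```

```text
[596.50652843 174.89342699  52.92097598] [1.79977489e+02 3.08949017e-03 7.61929717e+00] [-1.03012988 -0.44213328 -0.37535145] 30.26948877314069
track xy 0.3583370863020024 127.41778006328316
```

View pics/s5o.png

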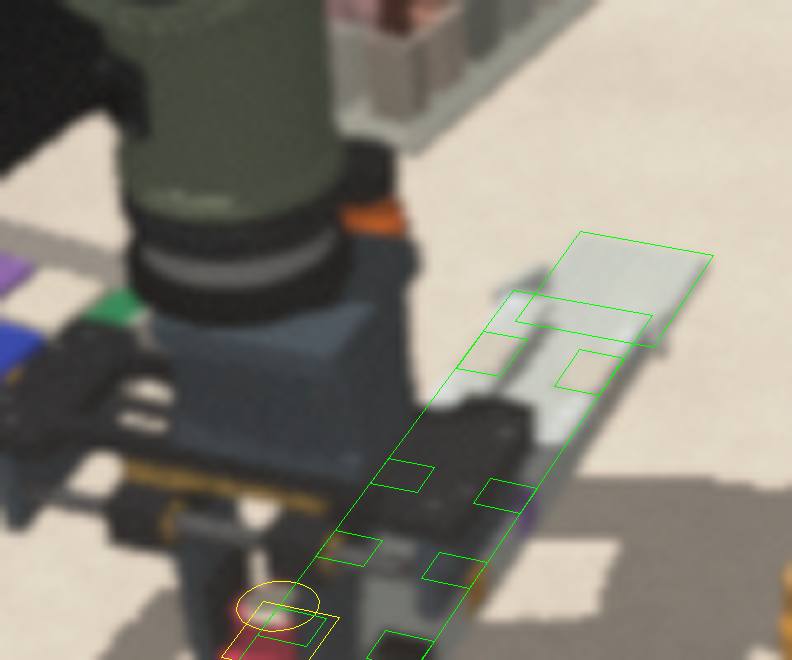

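Request:
servo_tool(motion=[-0.7,2.7,0,0,0,0,10,0,0,0,0,0,0,10,0,0,0,0,0,0,10])

```text
time_s: 6.2
ee_pos: [595.5, 178.8, 53.0]
ee_rot: [180.0, -0.0, 7.7]
force: [-0.3, 0.1, -0.5]
gripper_width: 29.7
```

```bash
cat >> ov.py <<'E'
TK=(613.4,48.6,7.78)
def st():
    s=sensors.state();p=s["ee_pos"]
    c,q=np.cos(np.radians(TK[2])),np.sin(np.radians(TK[2]));d=p[:2]-np.array(TK[:2])
    print("ee",np.round(p,1),"yaw",np.round(s["ee_rot"],1),"F",np.round(s["force"],1),"w",round(s["gripper_width"],1),"trk",np.round([d@[c,q],d@[-q,c]],1),"t",s["time_s"]);return p
E
python3 - <<'E'
from ov import *
g=grab_frame("side");np.savez("/tmp/s6.npz",**g);p=st()
overlay(g,180,180,280,280,6.,"pics/s6o.png",potpolys(p[0],p[1],7.8,p[2]-46)+trkpolys(TK))
crop(g,180,180,280,280,6.,"pics/s6.png")
E
```

```text
ee [595.5 178.9  53. ] yaw [180.   -0.    7.7] F [ 0.5 -0.6 -1.3] w 30.1 trk [-1.000e-01  1.316e+02] t 6.25
```

View pics/s6o.png

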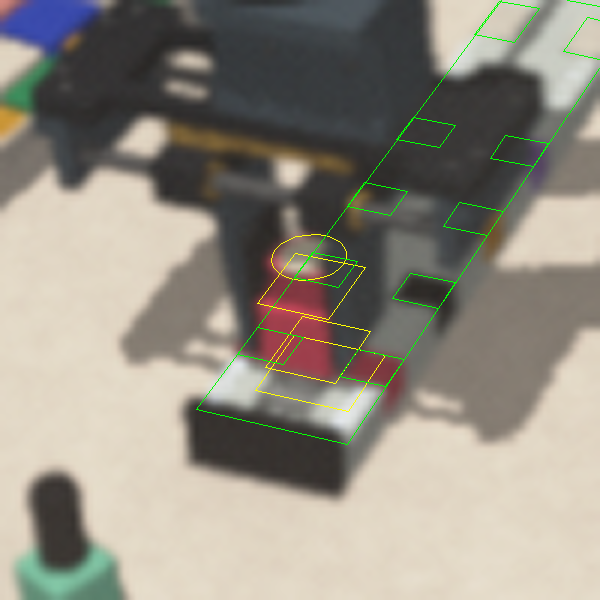

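Request:
servo_tool(motion=[0,0,0,0,0,0,60,0,0,0,0,0,0,60,0,0,0,0,0,0,60,0,0,0,0,0,0,60,0,0,30,0,0,0,80,0,0,40,0,0,0,100,0,0,30,0,0,0,100,-27,-19,0,0,0,0.045,100,-27,-19,0,0,0,0.045,100,-27,-19,0,0,0,0.045,100])

```text
time_s: 7.08
ee_pos: [513.8, 121.9, 153.6]
ee_rot: [180.0, -0.1, 15.6]
force: [0.2, -1.4, 0.1]
gripper_width: 90.2
```

Request:
servo_tool(motion=[-27,-19,0,0,0,0.045,100,-27,-19,0,0,0,0.045,100,-20,-14,0,0,0,0.042,100,-6,-5,0,0,0,0,100,0,0,0,0,0,0,100,0,0,0,0,0,0,100])

```text
time_s: 7.58
ee_pos: [435.7, 65.5, 153.5]
ee_rot: [180.0, -0.1, 23.0]
force: [1.0, 0.9, -0.6]
gripper_width: 91.3
```

```bash
python3 - <<'E'
from ov import *
g=grab_frame("side");np.savez("/tmp/s7.npz",**g);p=st()
overlay(g,180,180,280,270,7.,"pics/s7o.png",trkpolys(TK)+potpolys(*tw([(0,130,0)],TK)[0][:2],7.78,6))
crop(g,290,180,370,260,7.,"pics/s7.png",w2px(g,[[p[0],p[1],66]]))
E
```

```text
ee [436.1  65.8 153.4] yaw [ 1.8e+02 -1.0e-01  2.3e+01] F [ 1.   0.4 -0.2] w 90.9 trk [-173.3   41. ] t 7.6333
```

View pics/s7o.png

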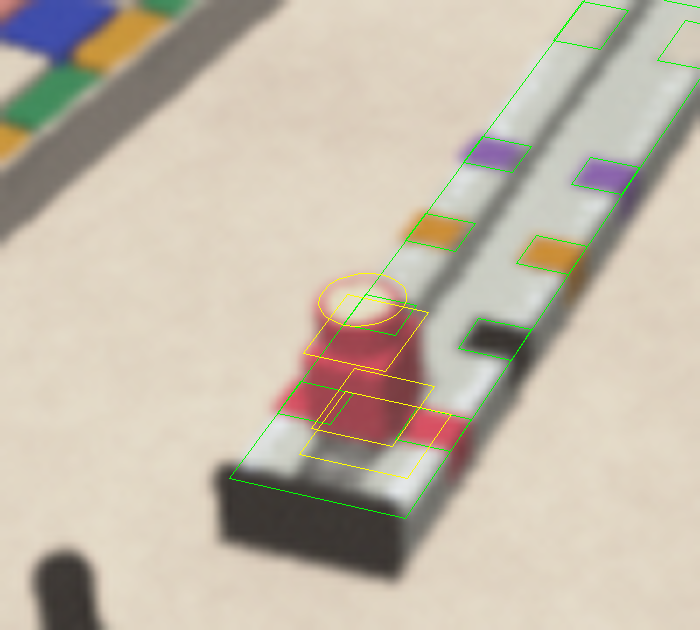

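View pics/s7.png

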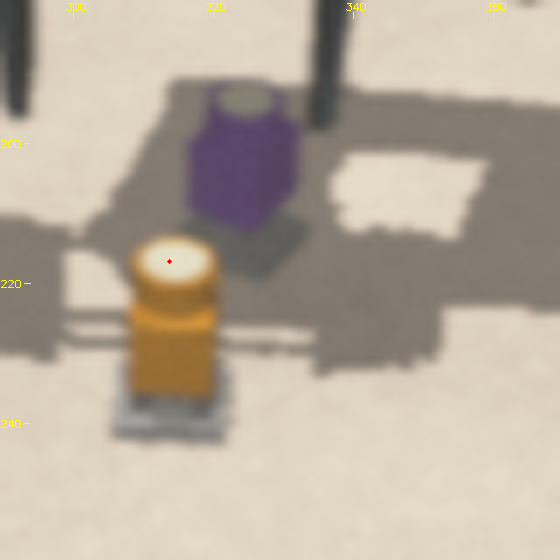

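Request:
servo_tool(motion=[-1.5,-1,-35,0,0,0,100,0,0,-35,0,0,0,100,0,0,-25,0,0,0,100,0,0,-12,0,0,0,100,0,0,0,0,0,0,50,0,0,0,0,0,0,10,0,0,0,0,0,0,10,0,0,0,0,0,0,10,0,0,0,0,0,0,10,0,0,0,0,0,0,10])

```text
time_s: 8.47
ee_pos: [433.6, 64.4, 46.8]
ee_rot: [180.0, -0.1, 23.0]
force: [-0.5, -0.1, 1.0]
gripper_width: 54.3
```

Request:
servo_tool(motion=[0,0,0,0,0,0,10,0,0,0,0,0,0,10,0,0,0,0,0,0,10,0,0,0,0,0,0,10])

```text
time_s: 8.8
ee_pos: [433.0, 64.3, 46.1]
ee_rot: [180.0, -0.0, 23.0]
force: [-0.2, 1.1, 1.7]
gripper_width: 29.8
```

```bash
python3 - <<'E'
from ov import *
g=grab_frame("side");np.savez("/tmp/s8.npz",**g);p=st()
overlay(g,270,180,350,260,7.,"pics/s8o.png",potpolys(p[0],p[1],23,p[2]-46))
E
```

```text
ee [433.   64.3  46.1] yaw [180.  -0.  23.] F [ 0.7 -0.1  2.2] w 29.8 trk [-176.6   39.9] t 8.85
```

View pics/s8o.png

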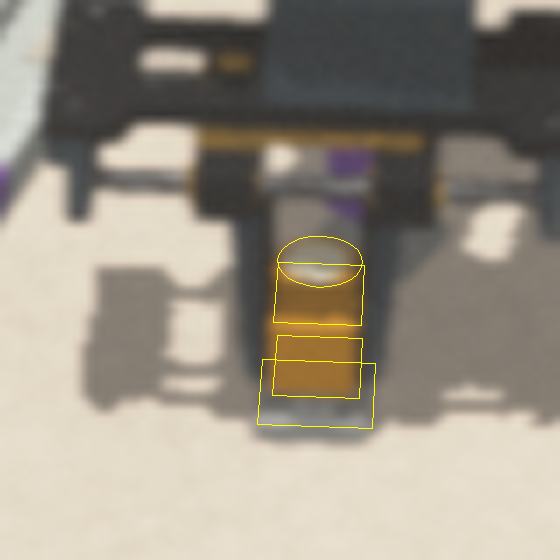

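Request:
servo_tool(motion=[0,0,30,0,0,0,10,0,0,40,0,0,0,10,10,-11,30,0,0,0,10,27,-31,0,0,0,-0.038,10,27,-31,0,0,0,-0.038,10,27,-31,0,0,0,-0.038,10,27,-31,0,0,0,-0.038,10,27,-31,0,0,0,-0.038,10,27,-31,0,0,0,-0.038,10,27,-31,0,0,0,-0.038,10])

```text
time_s: 9.68
ee_pos: [632.5, -165.4, 145.3]
ee_rot: [-180.0, 0.1, 7.7]
force: [1.3, 0.5, -1.4]
gripper_width: 29.7
```

Request:
servo_tool(motion=[11.9,-10.6,-30,0,0,0,10,0,0,-30,0,0,0,10,0,0,-23,0,0,0,10,0,0,0,0,0,0,10,0,0,0,0,0,0,10])

```text
time_s: 10.1
ee_pos: [642.7, -174.1, 61.4]
ee_rot: [-179.9, 0.2, 7.8]
force: [0.6, -0.0, -0.2]
gripper_width: 29.7
```

```bash
python3 - <<'E'
from ov import *
g=grab_frame("side");np.savez("/tmp/s9.npz",**g);p=st()
overlay(g,230,110,330,200,7.,"pics/s9o.png",potpolys(p[0],p[1],7.78,p[2]-46)+trkpolys(TK))
E
```

```text
ee [ 644.1 -174.3   63.4] yaw [180.   -0.    7.8] F [ 0.6 -0.1 -1.4] w 29.8 trk [   0.3 -225. ] t 10.15
```

View pics/s9o.png

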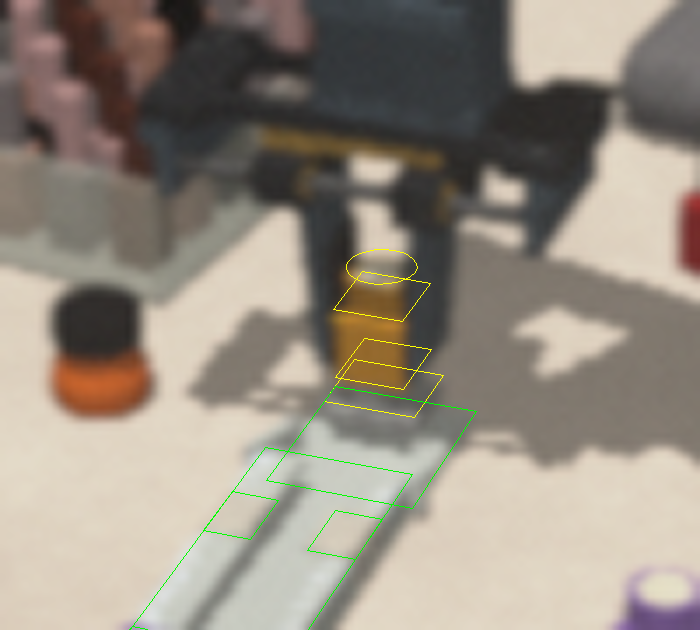

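Request:
servo_tool(motion=[0,0,-10.4,0,0,0,10,0,0,0,0,0,0,10,-2.7,19.8,0,0,0,0,10,-3.4,24.8,0,0,0,0,10,-4.1,29.7,0,0,0,0,10,-4.7,34.7,0,0,0,0,10,-4.7,34.7,0,0,0,0,10,-4.7,34.7,0,0,0,0,10,-4.8,34.7,0,0,0,0,10,-2.7,19.8,0,0,0,0,10])

```text
time_s: 10.98
ee_pos: [611.6, 62.1, 53.9]
ee_rot: [-179.9, -0.1, 7.9]
force: [-0.0, -0.1, -1.0]
gripper_width: 30.0
```

Request:
servo_tool(motion=[-1.6,11.9,0,0,0,0,10,-0.5,4,0,0,0,0,10,0,0,0,0,0,0,10,0,0,0,0,0,0,10])

```text
time_s: 11.32
ee_pos: [610.3, 73.6, 53.0]
ee_rot: [180.0, -0.1, 7.8]
force: [0.2, 0.5, -2.0]
gripper_width: 30.2
```

```bash
python3 - <<'E'
from ov import *
g=grab_frame("side");np.savez("/tmp/s10.npz",**g);p=st()
overlay(g,180,150,280,240,7.,"pics/s10o.png",potpolys(p[0],p[1],7.78,p[2]-46)+trkpolys(TK))
E
```

```text
ee [610.3  73.2  52.8] yaw [180.   -0.    7.7] F [ 0.   0.1 -2.3] w 29.5 trk [ 0.3 24.8] t 11.3667
```

View pics/s10o.png

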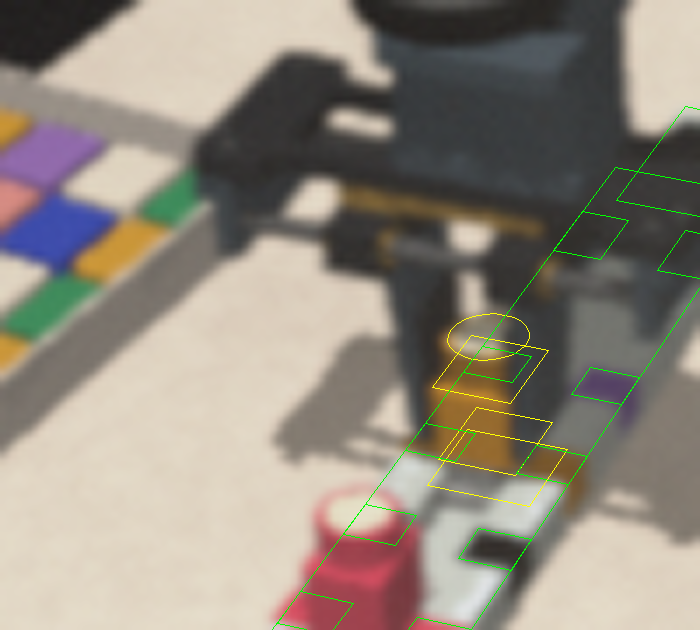

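Request:
servo_tool(motion=[-0.3,2,0,0,0,0,10,0,0,0,0,0,0,10,0,0,0,0,0,0,60,0,0,0,0,0,0,60,0,0,0,0,0,0,60,0,0,0,0,0,0,60,0,0,30,0,0,0,80,0,0,40,0,0,0,100,0,0,30,0,0,0,100,-27,-19,0,0,0,-0.027,100])

```text
time_s: 12.2
ee_pos: [591.1, 59.9, 159.8]
ee_rot: [-180.0, -1.2, 6.3]
force: [1.4, 0.1, 1.7]
gripper_width: 78.2
```

Request:
servo_tool(motion=[-27,-19,0,0,0,-0.027,100,-27,-19,0,0,0,-0.027,100,-27,-19,0,0,0,-0.027,100,-27,-19,0,0,0,-0.027,100,-17,-13,0,0,0,0,100,-5,-4,0,0,0,0,100,0,0,0,0,0,0,100,0,0,0,0,0,0,100])

```text
time_s: 12.87
ee_pos: [453.7, -35.5, 153.0]
ee_rot: [-180.0, -0.1, 0.0]
force: [0.3, 0.7, -0.3]
gripper_width: 91.2
```

```bash
python3 - <<'E'
from ov import *
g=grab_frame("side");np.savez("/tmp/s11.npz",**g);p=st()
overlay(g,180,160,280,250,7.,"pics/s11o.png",trkpolys(TK)+potpolys(*tw([(0,26,0)],TK)[0][:2],7.78,6)+potpolys(*tw([(0,130,0)],TK)[0][:2],7.78,6))
crop(g,290,160,370,240,7.,"pics/s11.png",w2px(g,[[p[0],p[1],66]]))
E
```

```text
ee [454.1 -35.2 152.9] yaw [-1.8e+02 -1.0e-01  1.0e-01] F [ 1.3  2.  -0.7] w 91.4 trk [-169.2  -61.5] t 12.9167
```

View pics/s11o.png

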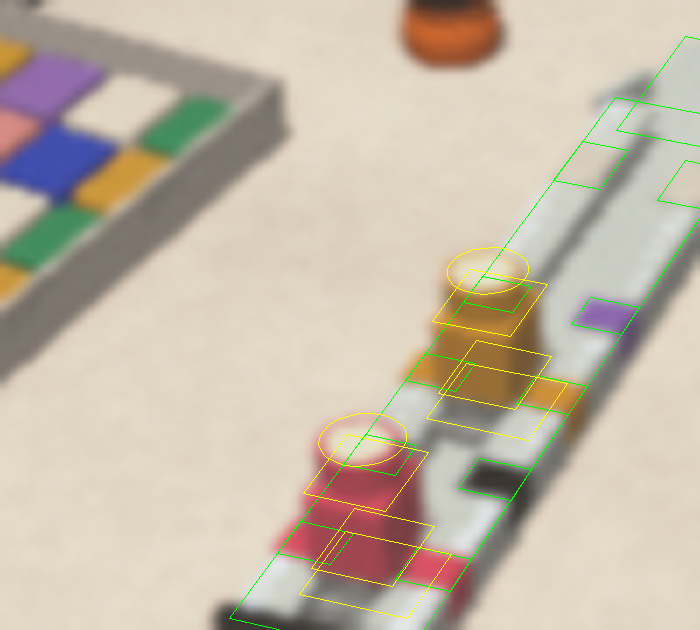

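View pics/s11.png

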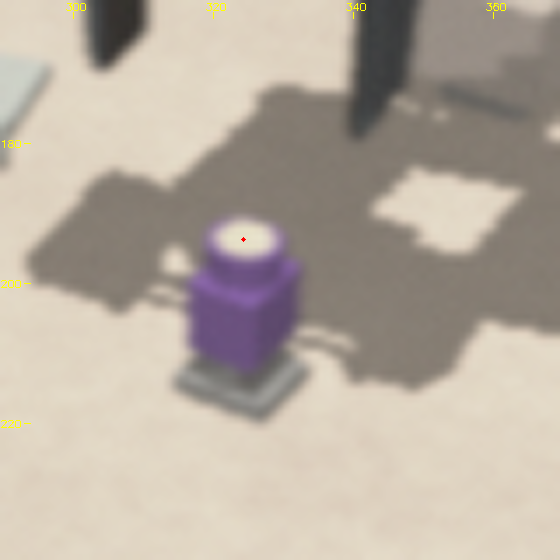

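```bash
python3 - <<'E'
from ov import *
g=load("/tmp/side0.npz");f=load("/tmp/top0.npz")
ims=[]
for yaw in(-3,87):
    overlay(g,300,180,345,225,8.5,"/tmp/a.png",potpolys(453.8,-36.5,yaw,0));overlay(f,300,182,337,219,8.5,"/tmp/b.png",potpolys(454.3,-37.3,yaw,0))
    x=cv2.imread("/tmp/a.png");y=cv2.resize(cv2.imread("/tmp/b.png"),(x.shape[1],x.shape[0]));ims.append(np.hstack([x,y]))
cv2.imwrite("pics/lil.png",cv2.resize(np.vstack(ims),None,fx=.78,fy=.78))
E
```

```text
(no output)
```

View pics/lil.png

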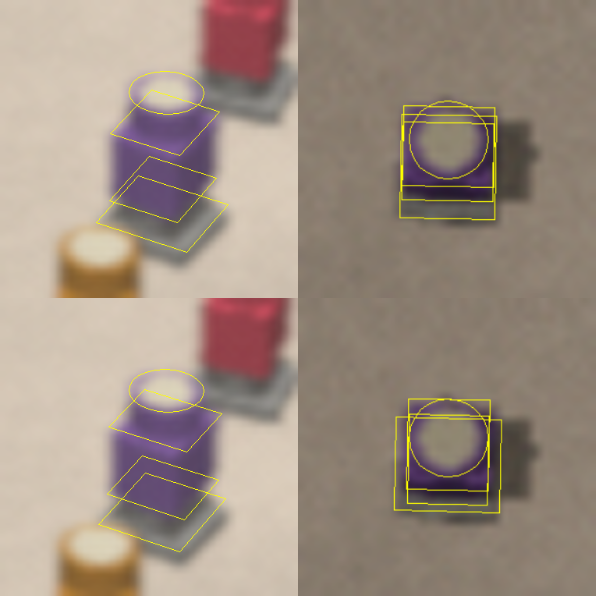

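Request:
servo_tool(motion=[-0.8,-1,-35,0,0,0,100,0,0,-35,0,0,0,100,0,0,-25,0,0,0,100,0,0,-12,0,0,0,100,0,0,0,0,0,0,50,0,0,0,0,0,0,10,0,0,0,0,0,0,10,0,0,0,0,0,0,10,0,0,0,0,0,0,10,0,0,0,0,0,0,10])

```text
time_s: 13.75
ee_pos: [452.5, -36.5, 46.4]
ee_rot: [180.0, -0.1, 0.1]
force: [-0.2, -0.5, -0.5]
gripper_width: 54.1
```

Request:
servo_tool(motion=[0,0,0,0,0,0,10,0,0,0,0,0,0,10,0,0,0,0,0,0,10,0,0,0,0,0,0,10])

```text
time_s: 14.08
ee_pos: [452.0, -36.6, 45.8]
ee_rot: [180.0, -0.0, 0.0]
force: [-0.8, -0.1, 2.6]
gripper_width: 30.1
```

```bash
python3 - <<'E'
from ov import *
g=grab_frame("side");np.savez("/tmp/s12.npz",**g);p=st()
overlay(g,290,170,370,240,7.,"pics/s12o.png",potpolys(p[0],p[1],0,p[2]-46))
E
```

```text
ee [452.  -36.6  45.7] yaw [ 1.8e+02 -0.0e+00  1.0e-01] F [0.7 0.3 1.7] w 30.1 trk [-171.5  -62.5] t 14.1333
```

View pics/s12o.png

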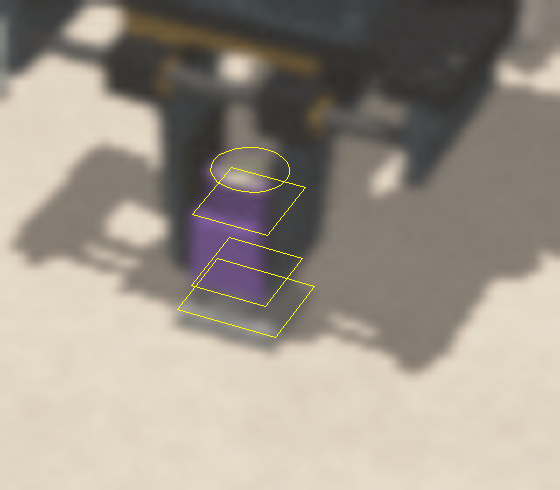

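Request:
servo_tool(motion=[0,0,20,0,0,0,10,0,0,20,0,0,0,10,28,-20,0,0,0,0.022,10,28,-20,0,0,0,0.022,10,28,-20,0,0,0,0.022,10,28,-20,0,0,0,0.022,10,28,-20,0,0,0,0.022,10,28,-20,0,0,0,0.022,10,18,-13,0,0,0,0.004,10,6,-5,0,0,0,0,10])

```text
time_s: 14.97
ee_pos: [646.4, -176.7, 84.7]
ee_rot: [179.9, -0.1, 7.8]
force: [1.3, -0.4, -1.9]
gripper_width: 30.0
```

Request:
servo_tool(motion=[0,0,-20,0,0,0,10,0,0,-10,0,0,0,10,0,0,0,0,0,0,10,0,0,0,0,0,0,10])

```text
time_s: 15.3
ee_pos: [642.4, -173.8, 54.8]
ee_rot: [-179.9, 0.2, 7.9]
force: [0.8, 0.2, 0.2]
gripper_width: 29.6
```

```bash
python3 - <<'E'
from ov import *
p=st()
E
```

```text
ee [ 642.4 -173.8   54.8] yaw [-179.9    0.2    7.9] F [0.8 0.2 0.2] w 29.6 trk [  -1.3 -224.2] t 15.3
```

Request:
servo_tool(motion=[0,0,-3,0,0,-0.001,10,-2.7,19.8,0,0,0,0,10,-3.4,24.8,0,0,0,0,10,-4.1,29.7,0,0,0,0,10,-4.7,34.7,0,0,0,0,10,-4.7,34.7,0,0,0,0,10,-4.1,29.7,0,0,0,0,10,-2,14.9,0,0,0,0,10,-1.1,7.9,0,0,0,0,10,-0.3,2,0,0,0,0,10])

```text
time_s: 16.13
ee_pos: [616.7, 24.7, 53.1]
ee_rot: [180.0, -0.0, 7.9]
force: [-0.5, -1.0, -0.8]
gripper_width: 30.1
```

Request:
servo_tool(motion=[0,0,0,0,0,0,10,0,0,0,0,0,0,10,0,0,0,0,0,0,10])

```text
time_s: 16.38
ee_pos: [617.0, 22.3, 52.6]
ee_rot: [180.0, -0.0, 7.7]
force: [0.2, 0.1, -0.5]
gripper_width: 30.0
```

```bash
python3 - <<'E'
from ov import *
g=grab_frame("side");np.savez("/tmp/s13.npz",**g);p=st()
overlay(g,190,130,290,220,7.,"pics/s13o.png",potpolys(p[0],p[1],7.78,p[2]-46)+trkpolys(TK))
E
```

```text
ee [617.   22.3  52.5] yaw [180.   -0.    7.7] F [-0.3  0.9 -1.8] w 30.1 trk [ -0.  -26.5] t 16.4333
```

View pics/s13o.png

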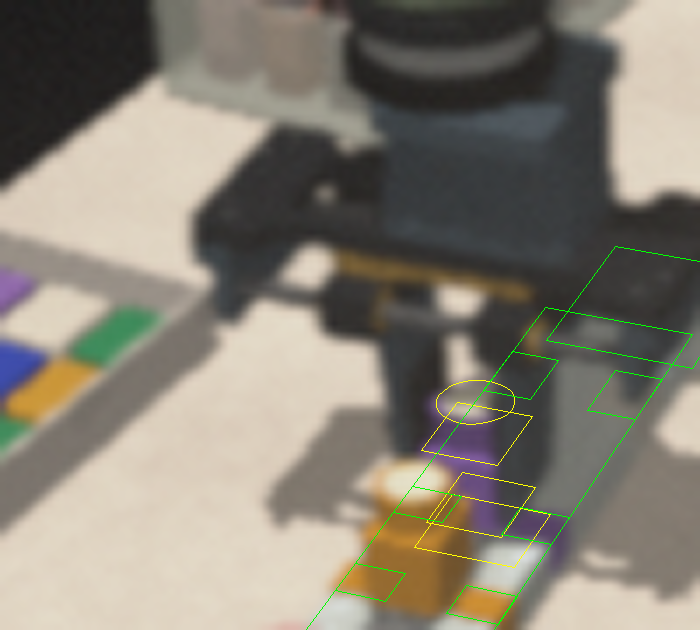

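Request:
servo_tool(motion=[-0.3,2,0,0,0,0,10,0,0,0,0,0,0,10,0,0,0,0,0,0,60,0,0,0,0,0,0,60,0,0,0,0,0,0,60,0,0,0,0,0,0,60,0,0,30,0,0,0,80,0,0,40,0,0,0,100,0,0,30,0,0,0,100,-18,-31,0,0,0,-0.027,100])

```text
time_s: 17.27
ee_pos: [605.3, -1.9, 159.8]
ee_rot: [-180.0, -1.0, 6.5]
force: [1.7, -0.3, 0.6]
gripper_width: 78.6
```

Request:
servo_tool(motion=[-18,-31,0,0,0,-0.027,100,-18,-31,0,0,0,-0.027,100,-18,-31,0,0,0,-0.027,100,-18,-31,0,0,0,-0.027,100,-18,-31,0,0,0,-0.027,100,-18,-31,0,0,0,-0.027,100,-18,-31,0,0,0,-0.027,100,-18,-31,0,0,0,-0.027,100,-18,-31,0,0,0,-0.026,100,0,-5,0,0,0,0,100])

```text
time_s: 18.1
ee_pos: [433.7, -293.1, 152.8]
ee_rot: [179.9, 0.0, -7.9]
force: [0.6, 0.2, 0.2]
gripper_width: 91.3
```

Request:
servo_tool(motion=[0,0,0,0,0,0,100,0,0,0,0,0,0,100])

```text
time_s: 18.27
ee_pos: [436.6, -289.2, 152.6]
ee_rot: [-180.0, -0.0, -7.7]
force: [0.2, 0.3, -0.6]
gripper_width: 91.1
```

```bash
cat >> ov.py <<'E'
def dishpolys(x,y,yaw,z,c=(0,255,255)):
    p=[x,y,np.radians(yaw),z]
    return [(pose(rect(35,52,66),p),c),(pose(rect(35,52,20),p),c),(pose(rect(32,49,23),p),(255,0,255)),(pose(rect(20,35,0),p),c)]
E
python3 - <<'E'
from ov import *
g=grab_frame("side");np.savez("/tmp/s14.npz",**g);p=st()
overlay(g,180,140,280,230,7.,"pics/s14o.png",trkpolys(TK)+sum([potpolys(*tw([(0,y,0)],TK)[0][:2],7.78,6) for y in(-26,26,130)],[]))
overlay(g,310,110,410,200,7.,"pics/s14.png",dishpolys(p[0],p[1],-7.7,0))
E
```

```text
ee [ 436.8 -288.6  152.6] yaw [-180.    -0.    -7.6] F [0.2 0.2 0. ] w 91.2 trk [-220.6 -310.2] t 18.3167
```

View pics/s14o.png

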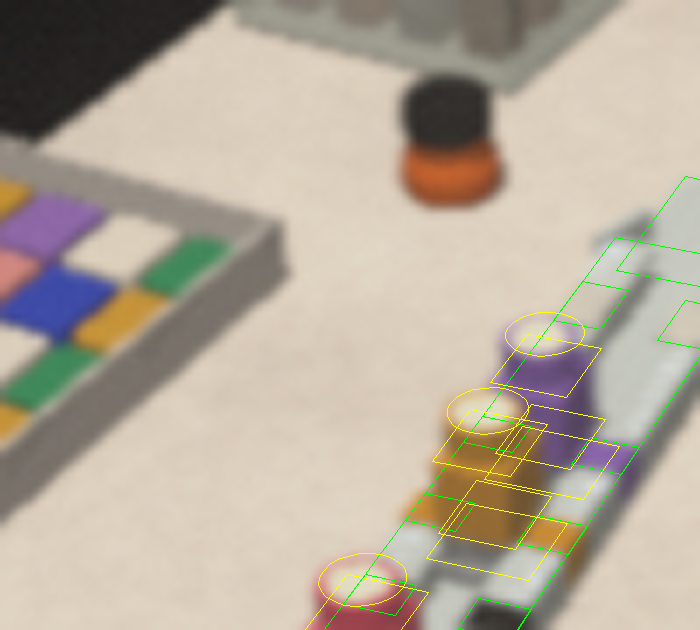

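View pics/s14.png

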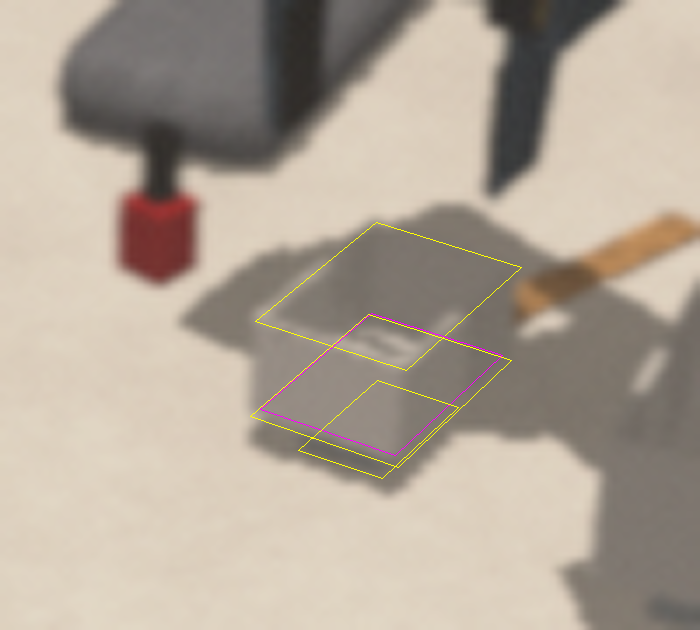

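Request:
servo_tool(motion=[-0.5,-0.5,-35,0,0,0,100,0,0,-35,0,0,0,100,0,0,-25,0,0,0,100,0,0,-11.5,0,0,0,100,0,0,0,0,0,0,100,0,0,0,0,0,0,60,0,0,0,0,0,0,60,0,0,0,0,0,0,60,0,0,0,0,0,0,60,0,0,0,0,0,0,60], newtons=25)

```text
time_s: 19.15
ee_pos: [437.0, -290.1, 47.4]
ee_rot: [179.9, -0.2, -7.6]
force: [1.2, 1.2, 3.6]
gripper_width: 69.7
```

```bash
python3 - <<'E'
from ov import *
g=grab_frame("side");np.savez("/tmp/s15.npz",**g);p=st()
overlay(g,310,110,410,200,7.,"pics/s15.png",dishpolys(p[0],p[1],-7.7,p[2]-46))
E
```

```text
ee [ 437.  -290.1   47.4] yaw [180.   -0.2  -7.6] F [2.3 2.  5.7] w 69.6 trk [-220.6 -311.7] t 19.2
```

View pics/s15.png

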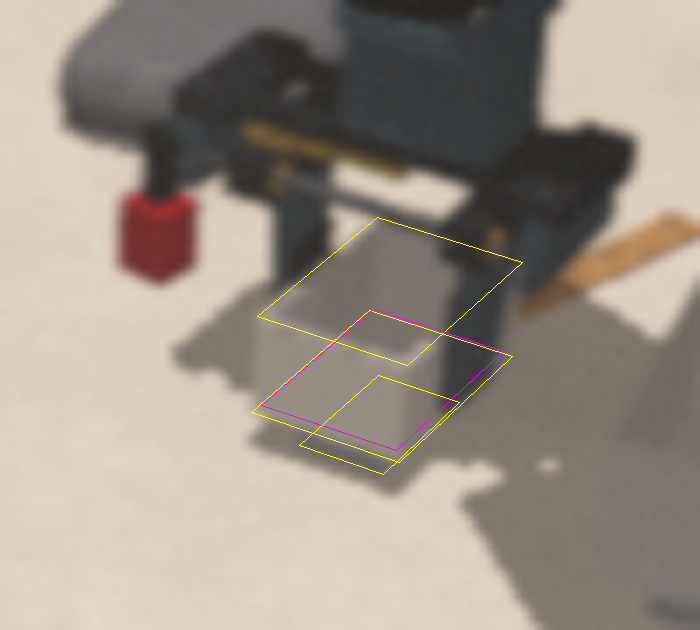

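Request:
servo_tool(motion=[0,0,15,0,0,0,60,0,0,25,0,0,0,60,0,0,10,0,0,0,60,30,14,0,0,0,0.039,60,30,14,0,0,0,0.039,60,30,14,0,0,0,0.039,60,30,14,0,0,0,0.039,60,30,14,0,0,0,0.039,60,30,14,0,0,0,0.039,60,22,10,0,0,0,0.035,60])

```text
time_s: 20.03
ee_pos: [640.1, -194.5, 95.6]
ee_rot: [-180.0, -0.1, 7.9]
force: [0.6, -0.7, -1.3]
gripper_width: 69.8
```

Request:
servo_tool(motion=[7.2,4.8,0,0,0,0,60,0,0,0,0,0,0,60,0,0,0,0,0,0,60])

```text
time_s: 20.28
ee_pos: [643.9, -191.1, 95.3]
ee_rot: [-180.0, 0.1, 7.8]
force: [-0.9, 0.0, -1.1]
gripper_width: 70.1
```

```bash
python3 - <<'E'
from ov import *
g=grab_frame("side");np.savez("/tmp/s16.npz",**g);p=st()
overlay(g,230,100,340,190,7.,"pics/s16.png",dishpolys(p[0],p[1],7.78,p[2]-46)+trkpolys(TK))
E
```

```text
ee [ 643.5 -191.5   95.5] yaw [-1.8e+02  1.0e-01  7.7e+00] F [ 0.   0.  -1.6] w 69.9 trk [  -2.7 -242. ] t 20.3333
```

View pics/s16.png

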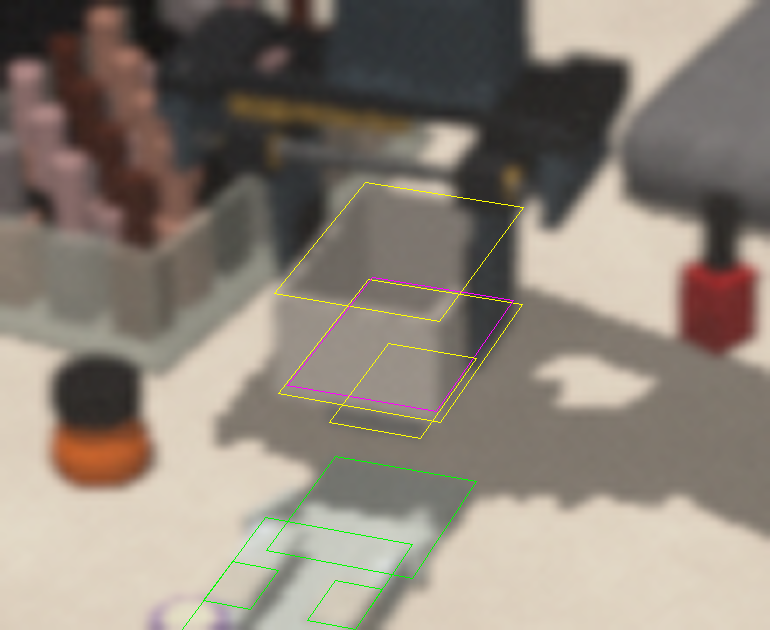

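Request:
servo_tool(motion=[2.7,0.4,-15,0,0,0,60,0,0,-15,0,0,0,60,0,0,-11.5,0,0,0,60,0,0,0,0,0,0,60,0,0,0,0,0,0,60,0,0,0,0,0,0,60])

```text
time_s: 20.83
ee_pos: [647.3, -191.1, 54.9]
ee_rot: [180.0, 0.0, 7.7]
force: [0.1, -0.1, -1.4]
gripper_width: 69.9
```

```bash
python3 - <<'E'
from ov import *
g=grab_frame("side");np.savez("/tmp/s17.npz",**g);p=st()
overlay(g,230,100,340,190,7.,"pics/s17.png",dishpolys(p[0],p[1],7.78,p[2]-46)+trkpolys(TK))
E
```

```text
ee [ 647.6 -191.    55.1] yaw [180.   -0.    7.8] F [ 0.5 -0.1 -1.5] w 69.9 trk [   1.4 -242.1] t 20.8833
```

View pics/s17.png

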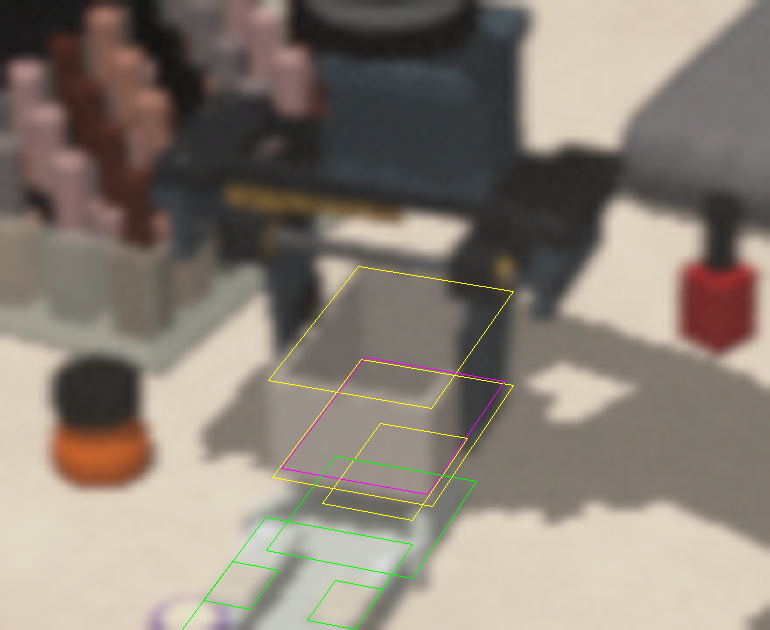

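Request:
servo_tool(motion=[-1.2,-0.2,-1.2,0,0,0,60,0,0,0,0,0,0,60,-1.4,9.9,0,0,0,0,60,-1.3,9.9,0,0,0,0,60,-1.4,9.9,0,0,0,0,60,-1.3,9.9,0,0,0,0,60,-1.4,9.9,0,0,0,0,60,0,0,0,0,0,0,60,0,0,0,0,0,0,60])

```text
time_s: 21.63
ee_pos: [639.9, -140.4, 53.5]
ee_rot: [180.0, -0.0, 7.9]
force: [-1.1, -0.6, -1.6]
gripper_width: 69.9
```

```bash
python3 - <<'E'
from ov import *
g=grab_frame("side");np.savez("/tmp/s18.npz",**g);p=st()
overlay(g,220,110,330,200,7.,"pics/s18.png",dishpolys(p[0],p[1],7.78,p[2]-46)+trkpolys(TK))
E
```

```text
ee [ 640.  -141.    53.5] yaw [180.   -0.    7.8] F [ 0.5 -0.1 -1.3] w 69.7 trk [   0.7 -191.4] t 21.6833
```

View pics/s18.png

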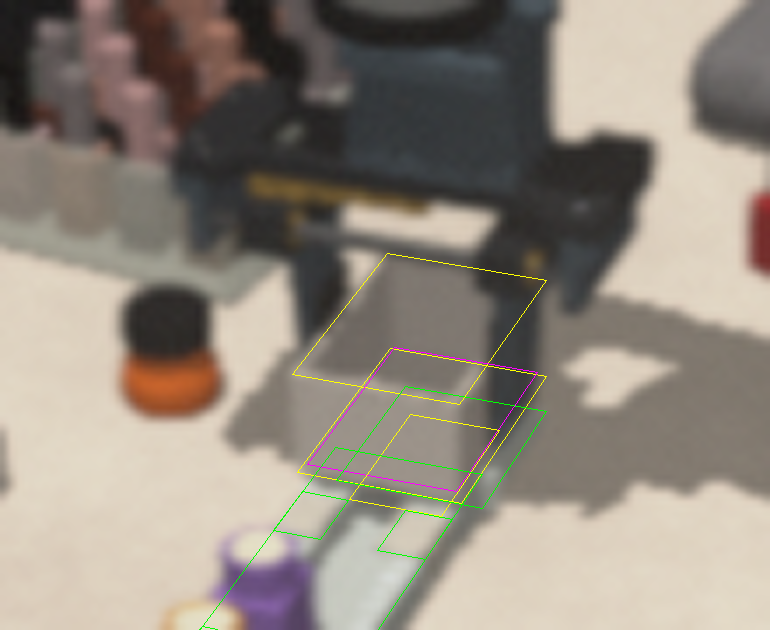

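Request:
servo_tool(motion=[-2,11.8,0,0,0,0,60,-1.7,11.9,0,0,0,0,60,-1.6,11.9,0,0,0,0,60,-1.6,11.9,0,0,0,0,60,-1.6,11.9,0,0,0,0,60,-1.1,7.9,0,0,0,0,60,-0.5,4,0,0,0,0,60,0,0,0,0,0,0,60,0,0,0,0,0,0,60])

```text
time_s: 22.43
ee_pos: [629.9, -69.9, 53.5]
ee_rot: [180.0, -0.0, 7.8]
force: [-0.1, -0.5, -1.3]
gripper_width: 69.9
```

```bash
python3 - <<'E'
from ov import *
g=grab_frame("side");np.savez("/tmp/s19.npz",**g);p=st()
overlay(g,200,120,310,210,7.,"pics/s19.png",dishpolys(p[0],p[1],7.78,p[2]-46.5)+trkpolys(TK))
E
```

```text
ee [629.9 -70.3  53.5] yaw [180.   -0.    7.8] F [ 0.3  0.1 -1.9] w 69.9 trk [   0.3 -120. ] t 22.4833
```

View pics/s19.png

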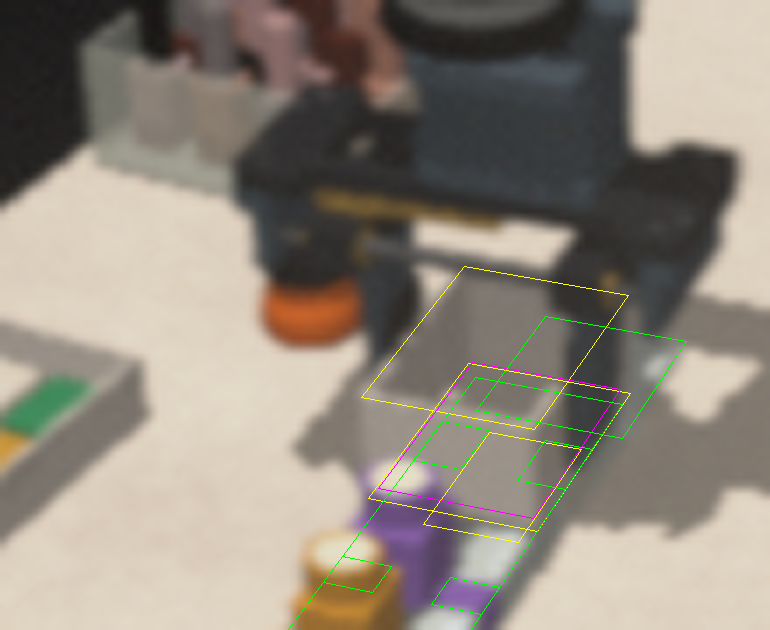

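Request:
servo_tool(motion=[-0.1,1,0,0,0,0,60,0,0,0,0,0,0,60,0,0,0,0,0,0,100,0,0,0,0,0,0,100,0,0,0,0,0,0,100,0,0,30,0,0,0,100,0,0,40,0,0,0,100,-30,10,40,0,0,0.05,100,-30,25,10,0,0,0.05,100,-25,30,0,0,0,0.05,100])

```text
time_s: 23.32
ee_pos: [551.1, -6.6, 169.9]
ee_rot: [179.8, -0.4, 16.4]
force: [-0.0, 2.2, 0.5]
gripper_width: 91.5
```

Request:
servo_tool(motion=[-20,35,0,0,0,0.03,100,-15,38,0,0,0,0.03,100,-10,39,0,0,0,0.03,100,-8,39,0,0,0,0.03,100,-5,39,0,0,0,0.03,100,-5,39,0,0,0,0.03,100,-5,39,0,0,0,0.03,100,0,39,0,0,0,0.03,100,0,0,0,0,0,0,100,0,0,0,0,0,0,100])

```text
time_s: 24.15
ee_pos: [481.8, 302.8, 166.0]
ee_rot: [180.0, -0.0, 30.3]
force: [-0.4, -1.0, -0.9]
gripper_width: 91.6
```

```bash
cat > look.py <<'E'
import sys
from ov import *
n=sys.argv[1]
g=grab_frame("side");f=grab_frame("top");np.savez(f"/tmp/{n}s.npz",**g);np.savez(f"/tmp/{n}t.npz",**f);p=st();print(np.round(sensors.state()["qpos"],2))
P=sum([potpolys(*tw([(0,y,0)],TK)[0][:2],7.78,6) for y in(-26,26,130)],[])+dishpolys(*tw([(0,-120,0)],TK)[0][:2],7.78,6)
overlay(g,180,130,310,230,6.,f"pics/{n}s.png",P)
TT=(614.45,47.17,7.79)
P=sum([potpolys(*tw([(0,y,0)],TT)[0][:2],7.78,6) for y in(-26,26,130)],[])+dishpolys(*tw([(0,-120,0)],TT)[0][:2],7.78,6)
overlay(f,220,110,380,185,5.,f"pics/{n}t.png",P)
cv2.imwrite(f"pics/{n}tf.png",f["image"][:,:,::-1])
E
python3 look.py a1
```

```text
ee [481.9 300.5 165.9] yaw [180.    0.   30.1] F [-0.9 -0.8  0.4] w 91.1 trk [-96.2 267.3] t 24.25
[ 3.080e+01  2.057e+01  9.643e+01 -4.000e-02  6.304e+01  6.800e-01]
```

View pics/a1s.png

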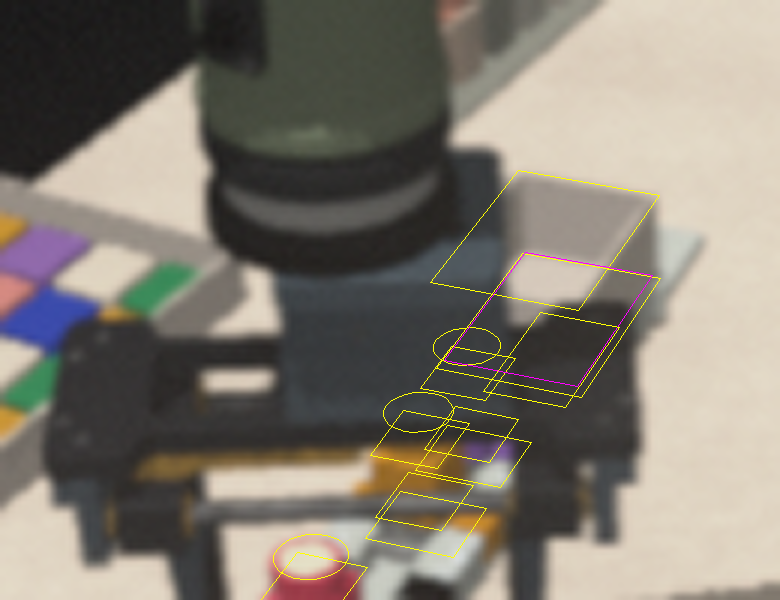

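View pics/a1t.png

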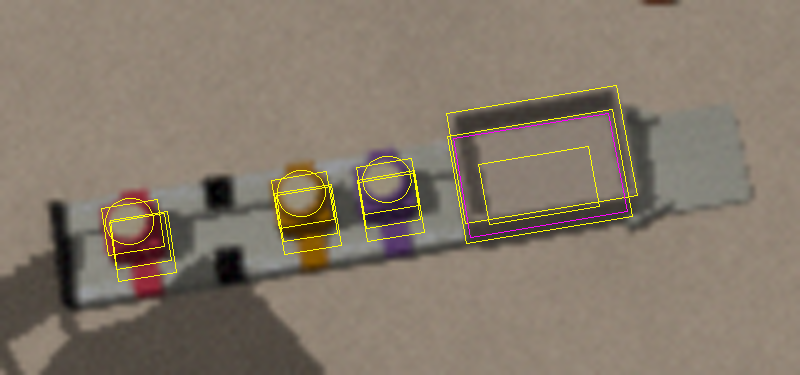

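View pics/a1tf.png

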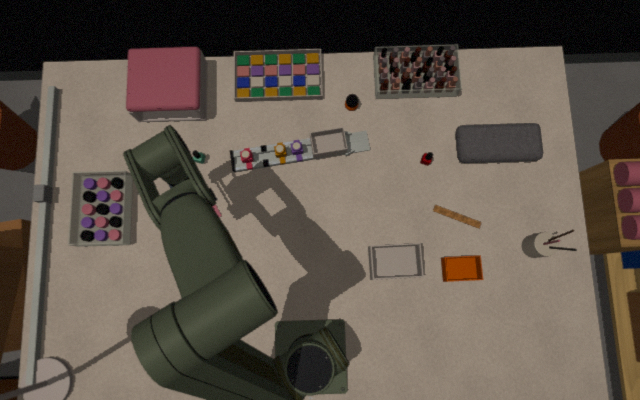

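Request:
servo_tool(motion=[0,0,20,0.0866,0.05,0,100,0,0,0,0.0866,0.05,0,100,0,0,0,0.0866,0.05,0,100,0,0,0,0.0866,0.05,0,100,0,0,0,0,0,0,100,0,0,0,0,0,0,100,0,0,0,0,0,0,100])

```text
time_s: 24.83
ee_pos: [482.2, 300.4, 186.2]
ee_rot: [-157.2, -0.0, 30.0]
force: [0.1, 0.8, -0.2]
gripper_width: 91.2
```

```bash
python3 - <<'E'
from ov import *
p=st();print(np.round(sensors.state()["qpos"],2).tolist())
E
```

```text
ee [482.2 300.4 186.2] yaw [-157.2   -0.    30. ] F [ 0.1  0.8 -0.2] w 91.2 trk [-95.9 267.2] t 24.8333
[18.5, 21.54, 95.59, 23.96, 69.39, -21.39]
```

```bash
cat > kin.py <<'E'
import numpy as np
from scipy.spatial.transform import Rotation as Ro
from scipy.optimize import least_squares
D=[([-75.2845,18.349,89.6975,0,72.0435,-1.1455],[157.05,-552.72,232.2],[-180,.09,-74.14]),
([-18.247,14.032,108.34,-.025,57.636,-18.119],[461.46,-140.15,153.23],[180,0,0]),
([-16.202,33.652,88.644,0,57.748,-23.875],[643.457,-174.99,72.16],[-179.98,.04,7.67]),
([30.8,20.57,96.43,-.04,63.04,.68],[481.9,300.5,165.9],[180,0,30.1]),
([18.5,21.54,95.59,23.96,69.39,-21.39],[482.2,300.4,186.2],[-157.2,0,30.])]
def fk(q,k):
    q=np.radians(q);a1,dy,d1,L2,a3,L3,d6=k
    R=Ro.from_euler("z",q[0]);p=R.apply([a1,dy,d1])
    R=R*Ro.from_euler("y",q[1]);p=p+R.apply([0,0,L2])
    R=R*Ro.from_euler("y",q[2]);p=p+R.apply([a3,0,L3])
    R=R*Ro.from_euler("z",q[3])*Ro.from_euler("y",q[4]);p=p+R.apply([0,0,d6])
    return p,R*Ro.from_euler("z",q[5]+np.pi)
LO=np.array([-177.97,-48.28,12.27,-77.06,2.81,-146.56]);HI=np.array([177.97,115.42,149.76,257.06,150.46,146.56])
def ik(k,p,R,q0):
    def r(q):
        pp,RR=fk(q,k);return np.r_[(pp-p),(R.inv()*RR).as_rotvec()*300]
    o=least_squares(r,np.clip(q0,LO+.5,HI-.5),bounds=(LO,HI));return o.x,np.abs(o.fun).max()
def fitk():
    def r(k):
        return np.concatenate([np.r_[fk(q,k)[0]-p] for q,p,e in D]+[0.02*(k-np.array([0,0,400,400,0,400,250]))])
    return least_squares(r,[0,0,400,400,0,400,250])
if __name__=="__main__":
    o=fitk();print(np.round(o.x,1),np.round(o.fun[:15],1))
    for q,p,e in D: print(np.round((Ro.from_euler("xyz",e,degrees=True).inv()*fk(q,o.x)[1]).as_rotvec(degrees=True),1))
E
python3 kin.py
```

```text
[5.000e-01 1.150e+01 1.444e+02 5.894e+02 2.630e+01 4.180e+02 3.172e+02] [ 0.1 -0.3  0.   0.2 -0.1 -0.2 -0.6  0.1  0.2  0.1 -0.  -0.  -0.1  0.1
  0.1]
[ 0.  0. -0.]
[-0.  -0.   0.1]
[-0. -0. -0.]
[-0. -0. -0.]
[ 0.   0.  -0.1]
```

```bash
python3 - <<'E'
from kin import *
k=fitk().x
def R(yaw,th): # tool: down, yaw, then tilt th about tool x (track x dir)
    ax=np.array([np.cos(np.radians(yaw)),np.sin(np.radians(yaw)),0])
    return Ro.from_rotvec(ax*np.radians(th))*Ro.from_euler("xyz",[180,0,yaw],degrees=True)
q,e=ik(k,[477.5,344.5,28],R(-62,0),[35,25,100,0,60,95]);print("grasp",np.round(q,1),round(e,2))
q,e=ik(k,[477.5,344.5,160],R(-62,0),q);print("lift",np.round(q,1),round(e,2))
T=np.array([613.4,48.6]);u=np.array([-.1354,.9908])
q,e=ik(k,[570,150,160],R(-27,0),q);print("mid",np.round(q,1),round(e,2))
for th in(0,10,20,30,40,50,60,70,75,80,85,90,100):
    g=T+u*-61
    q,e=ik(k,[g[0],g[1],154],R(7.8,th),q);print(th,np.round(q,1),round(e,2))
E
```

```text
grasp [ 34.7  30.8 102.5  -0.   46.7  96.7] 0.0
lift [34.7 22.6 94.1  0.  63.3 96.7] 0.0
mid [13.6 22.7 94.  -0.  63.3 40.6] 0.0
0 [-2.1 25.7 89.9 -0.  64.4 -9.9] 0.0
10 [ -7.1  26.8  88.7  10.5  67.4 -19.1] 0.0
20 [-11.6  28.8  87.5  19.9  71.7 -27.1] 0.0
30 [-15.7  31.4  86.5  28.1  76.8 -33.6] 0.0
40 [-19.2  34.6  85.5  35.3  82.4 -39. ] 0.0
50 [-22.   38.2  84.7  41.7  88.3 -43.3] 0.0
60 [-24.2  42.2  84.1  47.4  94.2 -46.8] 0.0
70 [-25.8  46.3  83.7  52.7 100.2 -49.6] 0.0
75 [-26.3  48.4  83.6  55.2 103.2 -50.8] 0.0
80 [-26.7  50.6  83.5  57.7 106.3 -51.9] 0.0
85 [-26.9  52.7  83.5  60.1 109.3 -53. ] 0.0
90 [-27.   54.8  83.5  62.5 112.3 -53.9] 0.0
100 [-26.7  59.   83.8  67.3 118.4 -55.5] 0.0
```

Request:
servo_tool(motion=[0,0,0,-0.0866,-0.05,0,100,0,0,0,-0.0866,-0.05,0,100,0,0,0,-0.0866,-0.05,0,100,0,0,0,-0.0866,-0.05,0,100,0,10,0,0,0,-0.12,100,0,10,0,0,0,-0.12,100,-1,10,0,0,0,-0.12,100,-2,10,0,0,0,-0.12,100,-2,6.6,0,0,0,-0.12,100,0,0,0,0,0,-0.12,100])

```text
time_s: 25.67
ee_pos: [476.1, 350.1, 186.7]
ee_rot: [-179.9, -0.1, -11.3]
force: [-0.1, -0.1, 0.7]
gripper_width: 91.0
```

Request:
servo_tool(motion=[0,0,0,0,0,-0.12,100,0,0,0,0,0,-0.12,100,0,0,0,0,0,-0.12,100,0,0,0,0,0,-0.12,100,0,0,-10,0,0,-0.12,100,0,0,-10,0,0,-0.12,100,0,0,-10,0,0,-0.12,100,0,0,-6,0,0,-0.04,100,0,0,0,0,0,0,100,0,0,0,0,0,0,100])

```text
time_s: 26.5
ee_pos: [476.5, 348.5, 150.5]
ee_rot: [-180.0, -0.0, -61.4]
force: [-0.5, 0.3, 0.7]
gripper_width: 91.5
```

```bash
cat >> ov.py <<'E'
def scooppolys(x,y,yaw,z,c=(0,255,255)):
    p=[x,y,np.radians(yaw),z]
    return [(pose(rect(48.5,27,45,-18.5,0),p),c),(pose(rect(48.5,27,0,-18.5,0),p),c)]
E
python3 - <<'E'
from ov import *
g=grab_frame("side");np.savez("/tmp/s20.npz",**g);p=st()
overlay(g,190,240,310,340,6.5,"pics/s20.png",scooppolys(p[0],p[1],28.3,3)+[(pose(rect(70,50,3),[460.1,340.5,np.radians(28.1)]),(0,255,0))])
E
```

```text
ee [476.9 348.5 150.8] yaw [-179.9   -0.   -61.4] F [0.3 0.5 0.7] w 91.1 trk [-94.6 315.7] t 26.55
```

View pics/s20.png

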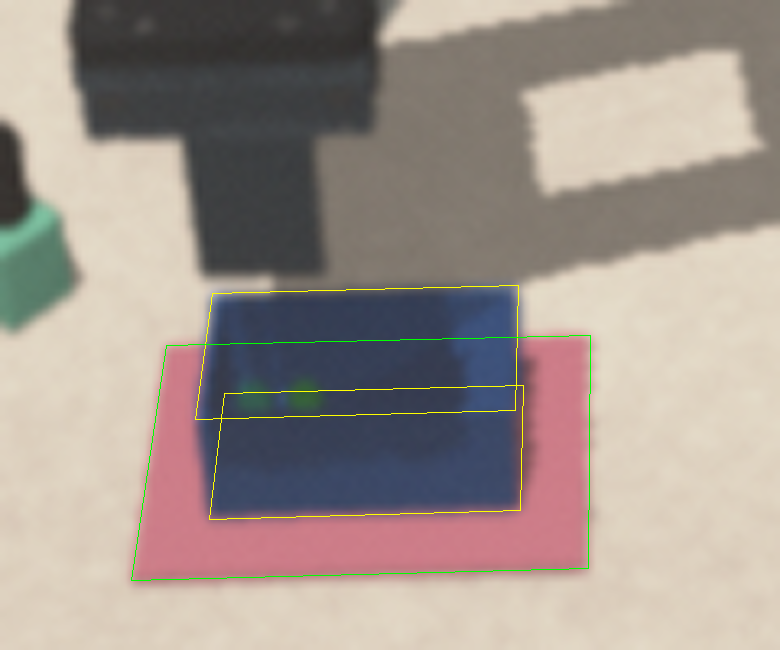

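Request:
servo_tool(motion=[0,0,-35,0,0,0,100,0,0,-35,0,0,0,100,0,0,-30,0,0,0,100,0,0,-15,0,0,0,100,0,0,-7.5,0,0,0,100,0,0,0,0,0,0,100,0,0,0,0,0,0,50,0,0,0,0,0,0,50,0,0,0,0,0,0,50,0,0,0,0,0,0,50], newtons=25)

```text
time_s: 27.38
ee_pos: [477.8, 348.3, 29.0]
ee_rot: [-179.8, 0.0, -61.5]
force: [-0.9, -0.6, -0.0]
gripper_width: 67.4
```

Request:
servo_tool(motion=[0,0,0,0,0,0,50,0,0,0,0,0,0,50,0,0,0,0,0,0,50])

```text
time_s: 27.63
ee_pos: [477.4, 347.9, 28.1]
ee_rot: [-180.0, -0.0, -61.5]
force: [-1.4, -0.1, 3.8]
gripper_width: 54.1
```

```bash
python3 - <<'E'
from ov import *
g=grab_frame("side");np.savez("/tmp/s21.npz",**g);p=st()
overlay(g,190,240,310,340,6.5,"pics/s21.png",scooppolys(p[0],p[1],28.3,3)+[(pose(rect(70,50,3),[460.1,340.5,np.radians(28.1)]),(0,255,0))])
E
```

```text
ee [477.4 347.9  28.1] yaw [-179.9   -0.   -61.5] F [ 0.3 -0.6  3.2] w 53.9 trk [-94.3 314.9] t 27.6833
```

View pics/s21.png

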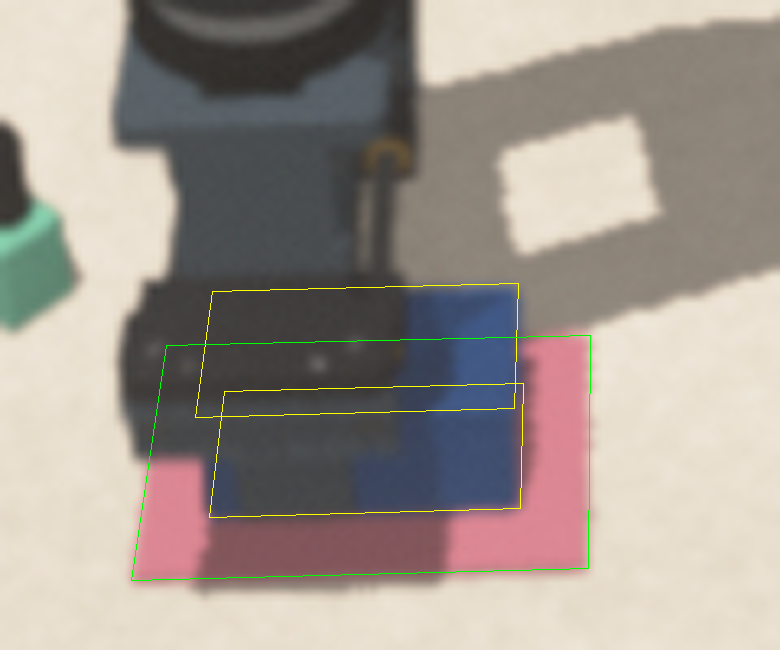

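Request:
servo_tool(motion=[0,0,12,0,0,0,50,0,0,25,0,0,0,50,0,0,30,0,0,0,50,0,0,30,0,0,0,50,0,0,20,0,0,0,50,2,-6,8,0,0,0.03,50,5,-12,3,0,0,0.06,50,9,-22,0,0,0,0.08,50,9,-22,0,0,0,0.08,50,9,-22,0,0,0,0.08,50])

```text
time_s: 28.52
ee_pos: [510.9, 262.8, 155.1]
ee_rot: [179.9, 0.0, -42.4]
force: [0.6, -0.0, -2.6]
gripper_width: 54.2
```

Request:
servo_tool(motion=[9,-22,0,0,0,0.08,50,9,-22,0,0,0,0.08,50,9,-22,0,0,0,0.08,50,9,-22,0,0,0,0.08,50,9,-22,0,0,0,0.08,50,9,-22,0,0,0,0.08,50,9,-22,0,0,0,0.08,50,9,-22,0,0,0,0.08,50,9,-22,0,0,0,0.08,50,9,-22,0,0,0,0.08,50])

```text
time_s: 29.35
ee_pos: [601.0, 42.6, 154.9]
ee_rot: [-180.0, 0.1, 3.4]
force: [0.4, 0.7, -1.0]
gripper_width: 53.6
```

Request:
servo_tool(motion=[9,-22,0,0,0,0.05,50,6,-16,0,0,0,0.03,50,4,-9,0,0,0,0,50,0,0,0,0,0,0,50,0,0,0,0,0,0,50,0,0,0,0,0,0,50])

```text
time_s: 29.85
ee_pos: [619.5, -2.3, 155.3]
ee_rot: [-180.0, 0.1, 7.8]
force: [-0.6, 0.3, -1.1]
gripper_width: 54.2
```

```bash
python3 look.py b1; python3 - <<'E'
from ov import *
g=load("/tmp/b1s.npz");crop(g,160,60,320,180,5,"pics/b1c.png")
E
```

```text
ee [619.7  -2.1 155.5] yaw [-180.     0.     7.8] F [-0.4  0.1 -1.6] w 53.9 trk [ -0.6 -51.1] t 29.95
[-1.270e+00  2.545e+01  9.009e+01  2.000e-02  6.448e+01 -9.130e+00]
```

View pics/b1s.png

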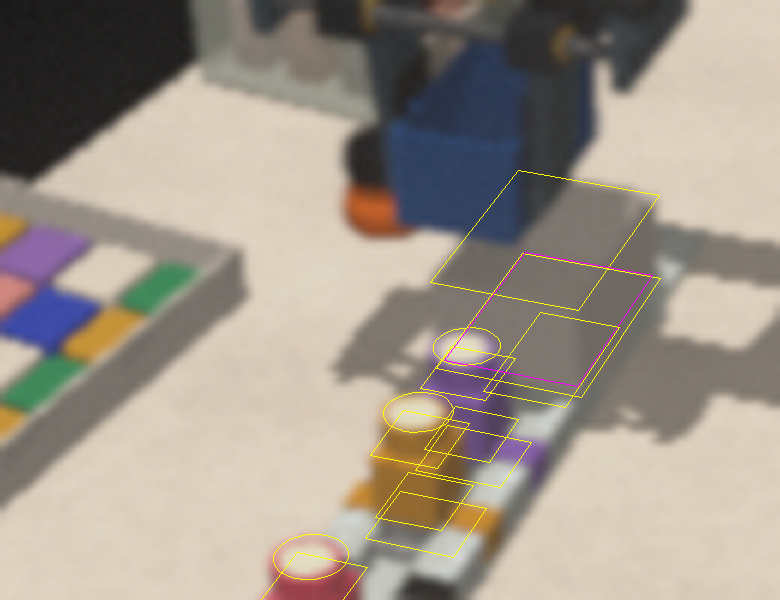

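View pics/b1c.png

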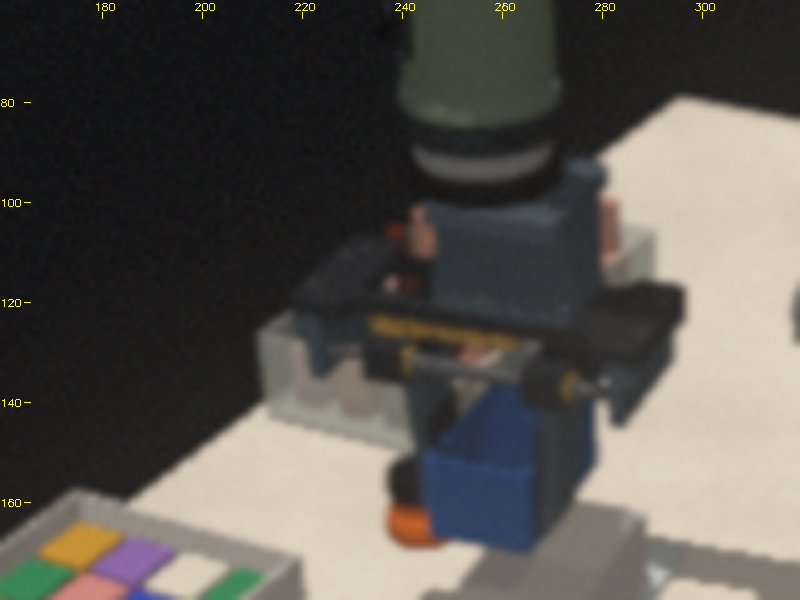

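View pics/b1t.png

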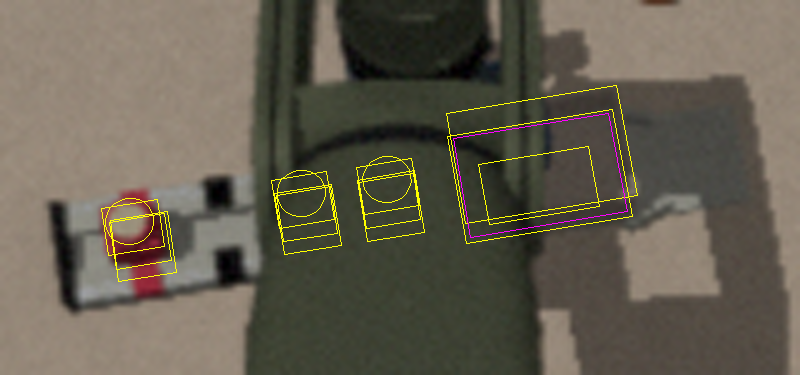

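Request:
servo_tool(motion=[1,-5,0,0.05,0.007,0,50,1,-4.8,0,0.099,0.0135,0,50,0,0,0,0.099,0.0135,0,50,0,0,0,0.099,0.0135,0,50,0,0,0,0.099,0.0135,0,50,0,0,0,0.099,0.0135,0,50,0,0,0,0.099,0.0135,0,50,0,0,0,0.05,0.007,0,50,0,0,0,0.05,0.007,0,50,0,0,0,0,0,0,50])

```text
time_s: 30.78
ee_pos: [621.8, -13.9, 153.6]
ee_rot: [-136.9, 0.2, 7.7]
force: [0.1, 1.0, -2.2]
gripper_width: 54.3
```

```bash
python3 - <<'E'
from ov import *
g=grab_frame("side");np.savez("/tmp/s22.npz",**g);p=st()
print(np.round(sensors.state()["qpos"],1))
overlay(g,200,90,320,190,6.5,"pics/s22.png",dishpolys(*tw([(0,-120,0)],TK)[0][:2],7.78,6))
E
```

```text
ee [621.9 -13.3 154.3] yaw [-1.37e+02  1.00e-01  7.80e+00] F [-0.1 -0.4 -1.4] w 53.7 trk [  0.1 -62.5] t 30.8333
[-20.2  35.6  85.2  37.2  84.3 -40.2]
```

View pics/s22.png

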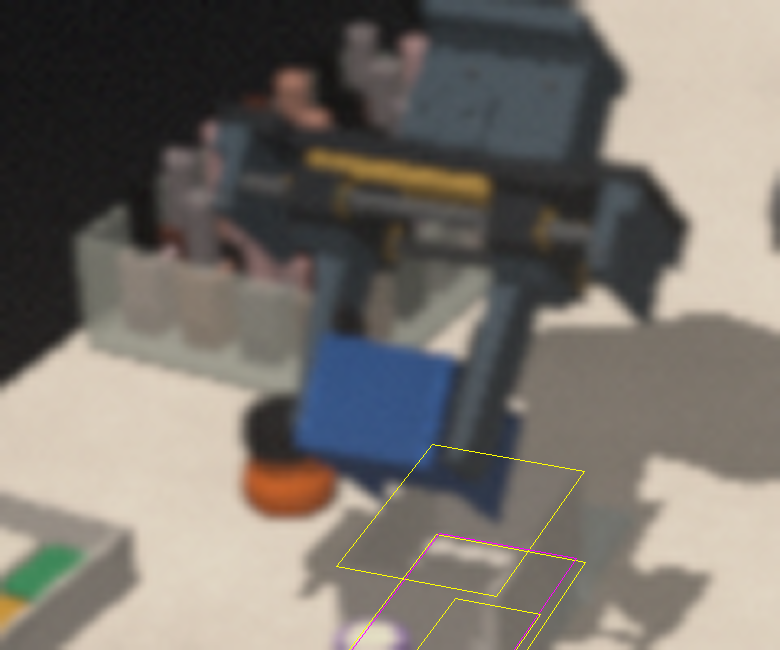

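Request:
servo_tool(motion=[0,0,0,0.04,0.0054,0,50,0,0,0,0.04,0.0054,0,50,0,0,0,0.04,0.0054,0,50,0,0,0,0.04,0.0054,0,50,0,0,0,0.04,0.0054,0,50,0,0,0,0.04,0.0054,0,50,0,0,0,0.04,0.0054,0,50,0,0,0,0.04,0.0054,0,50,0,0,0,0.04,0.0054,0,50,0,0,0,0.04,0.0054,0,50])

```text
time_s: 31.67
ee_pos: [622.2, -13.2, 155.4]
ee_rot: [-113.6, -0.0, 7.8]
force: [-0.4, -0.1, -1.1]
gripper_width: 54.0
```

```bash
python3 - <<'E'
from ov import *
g=grab_frame("side");np.savez("/tmp/s23.npz",**g);p=st()
overlay(g,200,90,320,190,6.5,"pics/s23.png",[])
E
```

```text
ee [621.8 -13.6 153.7] yaw [-1.135e+02  1.000e-01  7.700e+00] F [-0.3  0.2 -2.7] w 53.8 trk [ -0.1 -62.8] t 31.7167
```

View pics/s23.png

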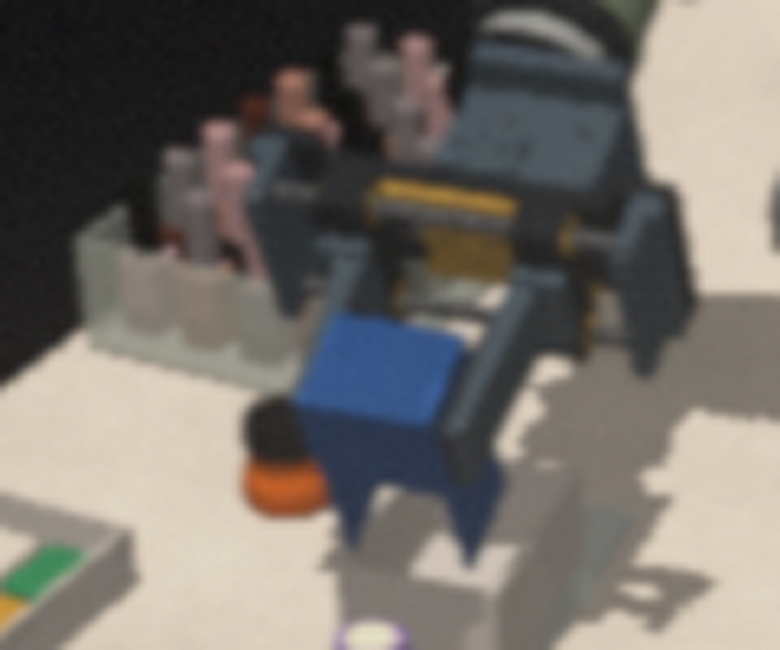

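Request:
servo_tool(motion=[0.1,-1,0,0.04,0.0054,0,50,0.2,-1,0,0.04,0.0054,0,50,0.1,-1,0,0.04,0.0054,0,50,0.2,-1,0,0.04,0.0054,0,50,0.1,-1,0,0.04,0.0054,0,50,0.2,-1,0,0.04,0.0054,0,50,0.1,-1,0,0.04,0.0054,0,50,0.1,-1,0,0.04,0.0054,0,50,0.1,-1,0,0.04,0.0054,0,50,0.2,-1,0,0.04,0.0054,0,50])

```text
time_s: 32.55
ee_pos: [623.7, -23.3, 155.7]
ee_rot: [-90.6, -0.1, 7.7]
force: [-0.1, -0.4, -1.4]
gripper_width: 53.9
```

Request:
servo_tool(motion=[0,0,0,0,0,0,50,0,0,0,0,0,0,50,0,0,0,0,0,0,50,0,0,0,0,0,0,50,0,0,0,0,0,0,50,0,0,0,0,0,0,50])

```text
time_s: 33.05
ee_pos: [623.6, -23.0, 156.1]
ee_rot: [-90.8, -0.1, 7.8]
force: [0.8, 0.4, -0.5]
gripper_width: 54.0
```

```bash
python3 - <<'E'
from ov import *
g=grab_frame("side");f=grab_frame("top");np.savez("/tmp/s24.npz",**g);p=st();print(np.round(sensors.state()["qpos"],1))
overlay(g,200,90,320,190,6.5,"pics/s24.png",[]);crop(f,300,110,400,190,7,"pics/t24.png")
E
```

```text
ee [623.5 -23.  155.9] yaw [-90.7  -0.1   7.8] F [-0.1  0.6 -0.7] w 53.6 trk [  0.3 -72.3] t 33.15
[-27.7  54.6  82.7  61.9 112.6 -53.3]
```

View pics/s24.png

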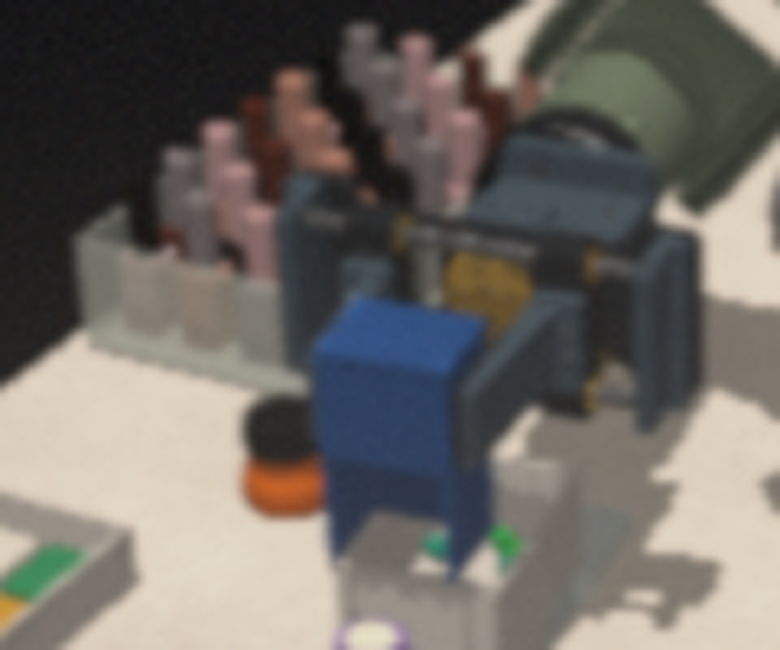

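View pics/t24.png

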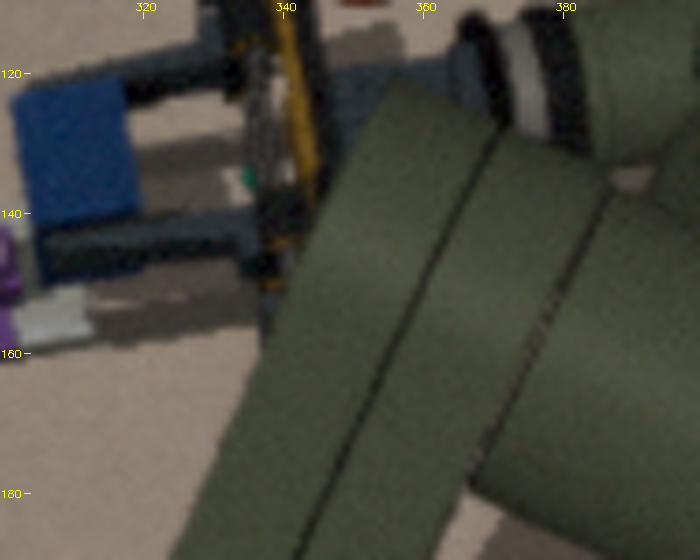

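Request:
servo_tool(motion=[0,0,3,0.05,0.007,0,50,0,0,3,0.05,0.007,0,50,0,0,0,0.05,0.007,0,50,0,0,0,0,0,0,50,0,0,0,0,0,0,50,0,0,5,-0.099,-0.0135,0,50,0,0,5,-0.099,-0.0135,0,50,0,0,0,-0.099,-0.0135,0,50,0,0,0,-0.099,-0.0135,0,50,0,0,0,-0.099,-0.0135,0,50])

```text
time_s: 33.98
ee_pos: [623.8, -24.0, 172.5]
ee_rot: [-111.1, -0.2, 7.7]
force: [0.1, 0.1, -1.2]
gripper_width: 54.0
```

Request:
servo_tool(motion=[0,0,0,-0.099,-0.0135,0,50,0,0,0,-0.099,-0.0135,0,50,0,0,0,-0.099,-0.0135,0,50,0,0,0,-0.099,-0.0135,0,50,0,0,0,-0.099,-0.0135,0,50,0,0,0,-0.099,-0.0135,0,50,0,0,0,-0.099,-0.0135,0,50,0,0,0,-0.099,-0.0135,0,50,0,0,0,-0.099,-0.0135,0,50,0,0,0,-0.099,-0.0135,0,50])

```text
time_s: 34.82
ee_pos: [623.7, -23.4, 173.7]
ee_rot: [-168.2, -0.2, 7.8]
force: [-0.2, 1.0, -2.3]
gripper_width: 53.6
```

```bash
python3 - <<'E'
from ov import *
st();s=sensors.state()
R0=cv2.Rodrigues(np.zeros(3))[0]
from scipy.spatial.transform import Rotation as Ro
R=Ro.from_euler("xyz",s["ee_rot"],degrees=True);T=Ro.from_euler("xyz",[180,0,7.8],degrees=True)
print("rotvec to upright",np.round((T*R.inv()).as_rotvec(),3),np.round(s["qpos"],1))
E
```

```text
ee [623.7 -23.4 173.7] yaw [-168.2   -0.2    7.8] F [-0.2  1.  -2.3] w 53.6 trk [  0.4 -72.7] t 34.8167
rotvec to upright [-0.204 -0.024  0.   ] [ -8.9  26.4  86.6  12.   70.6 -21.1]
```

Request:
servo_tool(motion=[0,0,0,-0.1,-0.012,0,50,0,0,0,-0.1,-0.012,0,50,-4,10,0,0,0,-0.04,50,-9,23,0,0,0,-0.08,50,-9,23,0,0,0,-0.08,50,-9,23,0,0,0,-0.08,50,-9,23,0,0,0,-0.08,50,-9,23,0,0,0,-0.08,50,-9,23,0,0,0,-0.08,50,-9,23,0,0,0,-0.08,50])

```text
time_s: 35.65
ee_pos: [555.6, 149.0, 172.7]
ee_rot: [-179.4, 0.1, -26.9]
force: [0.5, 1.0, -1.3]
gripper_width: 54.0
```

Request:
servo_tool(motion=[-9,23,0,0,0,-0.08,50,-9,23,0,0,0,-0.08,50,-9,23,0,0,0,-0.08,50,-9,23,0,0,0,-0.08,50,-9,23,0,0,0,-0.08,50,-9,23,0,0,0,-0.08,50,-9,23,0,0,0,-0.08,50,-9,23,0,0,0,-0.05,50,0,0,0,0,0,0,50,0,0,0,0,0,0,50])

```text
time_s: 36.48
ee_pos: [483.8, 332.7, 172.4]
ee_rot: [-179.4, 0.2, -61.4]
force: [0.2, -0.6, -1.8]
gripper_width: 54.1
```

```bash
python3 look.py c1; python3 - <<'E'
from ov import *
from scipy.spatial.transform import Rotation as Ro
s=sensors.state()
R=Ro.from_euler("xyz",s["ee_rot"],degrees=True);T=Ro.from_euler("xyz",[180,0,-61.5],degrees=True)
print("rotvec",np.round((T*R.inv()).as_rotvec(),3),"d",np.round(np.array([477.4,347.9,28.1])-s["ee_pos"],1))
f=load("/tmp/c1t.npz");crop(f,300,120,360,165,12,"pics/c1d.png")
g=load("/tmp/c1s.npz");crop(g,190,180,310,320,5,"pics/c1sc.png")
E
```

```text
ee [484.5 331.3 172.1] yaw [-179.4    0.2  -61.5] F [ 0.2 -0.1 -0.1] w 54.1 trk [-89.4 297.5] t 36.5833
[33.18 21.6  93.83  0.12 63.99 94.65]
rotvec [-0.007  0.007  0.   ] d [  -7.1   16.6 -144. ]
```

View pics/c1t.png

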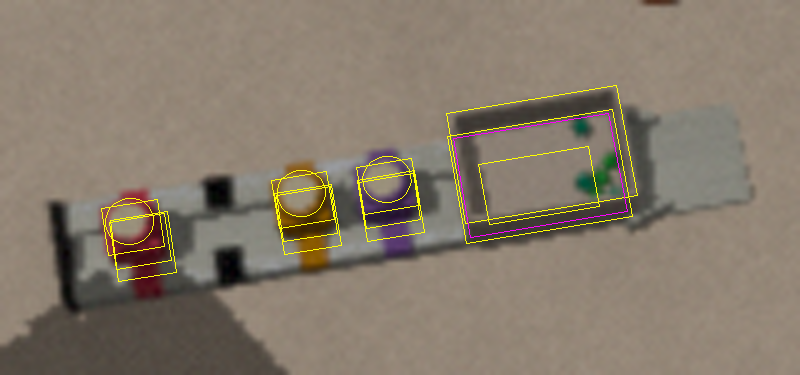

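View pics/c1d.png

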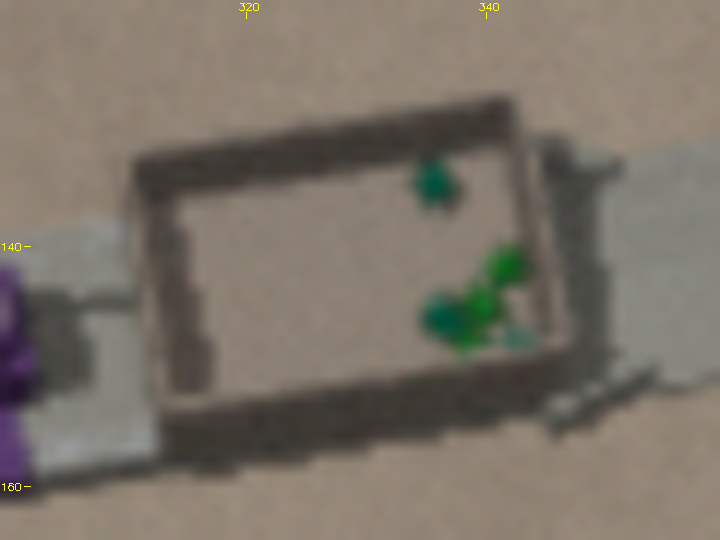

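View pics/c1sc.png

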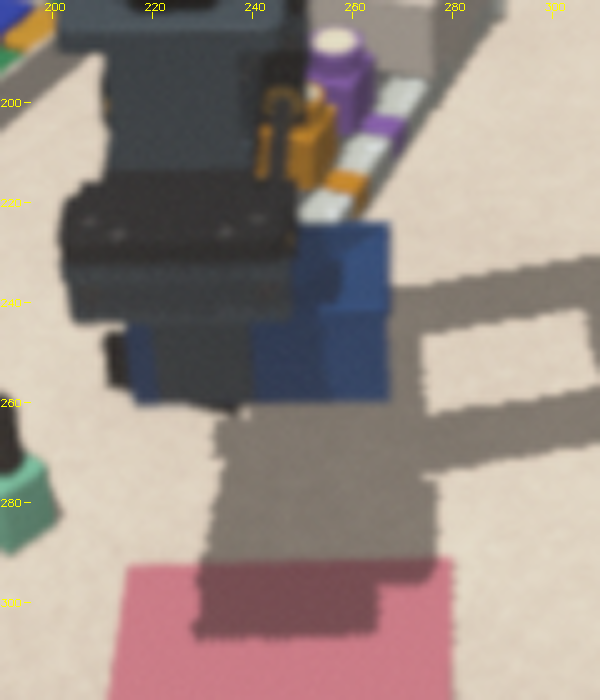

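Request:
servo_tool(motion=[-7.1,16.6,0,-0.007,0.007,0,50,0,0,-20,0,0,0,50,0,0,-30,0,0,0,50,0,0,-30,0,0,0,50,0,0,-30,0,0,0,50,0,0,-20,0,0,0,50,0,0,-7,0,0,0,50,0,0,0,0,0,0,50,0,0,0,0,0,0,50,0,0,0,0,0,0,50])

```text
time_s: 37.42
ee_pos: [478.8, 348.9, 36.4]
ee_rot: [-179.8, 0.0, -61.6]
force: [1.5, 0.6, -0.1]
gripper_width: 53.7
```

```bash
python3 - <<'E'
from ov import *
st()
E
```

```text
ee [478.8 348.9  36.4] yaw [-179.8    0.   -61.6] F [ 1.5  0.6 -0.1] w 53.7 trk [-92.7 315.8] t 37.4167
```

Request:
servo_tool(motion=[-1,-0.5,-5,-0.003,0,0,50,0,0,-2,0,0,0,50,0,0,0,0,0,0,50,0,0,0,0,0,0,50])

```text
time_s: 37.75
ee_pos: [476.8, 348.3, 28.2]
ee_rot: [180.0, -0.1, -61.5]
force: [0.2, -0.1, 1.5]
gripper_width: 53.8
```

```bash
python3 - <<'E'
from ov import *
st()
E
```

```text
ee [476.8 348.3  28.2] yaw [ 1.80e+02 -1.00e-01 -6.15e+01] F [ 0.2 -0.1  1.5] w 53.8 trk [-94.8 315.4] t 37.75
```

Contact with the mat. I'll release, lift and move clear.

Request:
servo_tool(motion=[0,0,0,0,0,0,80,0,0,0,0,0,0,80,0,0,0,0,0,0,80,0,0,0,0,0,0,80,0,0,0,0,0,0,80,0,0,25,0,0,0,80,0,0,40,0,0,0,80,0,0,40,0,0,0,80,-30,-20,20,0,0,0,80,-30,-25,10,0,0,0,80])

```text
time_s: 38.58
ee_pos: [418.6, 305.0, 166.1]
ee_rot: [-179.6, -0.1, -61.5]
force: [-1.4, -0.9, 0.8]
gripper_width: 73.2
```

Request:
servo_tool(motion=[-20,-35,0,0,0,0.1,80,-15,-38,0,0,0,0.1,80,-10,-39,0,0,0,0.1,80,-5,-39,0,0,0,0.1,80,-5,-39,0,0,0,0.1,80,-5,-39,0,0,0,0.1,80,-5,-39,0,0,0,0,80,-5,-39,0,0,0,0,80,-5,-39,0,0,0,0,80,-5,-39,0,0,0,0,80])

```text
time_s: 39.42
ee_pos: [336.6, -78.9, 162.9]
ee_rot: [179.9, -0.2, -27.8]
force: [1.5, -0.8, -0.1]
gripper_width: 72.8
```

Request:
servo_tool(motion=[-5,-39,0,0,0,0,80,-5,-39,0,0,0,0,80,-5,-39,0,0,0,0,80,0,-39,0,0,0,0,80,0,0,0,0,0,0,80,0,0,0,0,0,0,80])

```text
time_s: 39.92
ee_pos: [322.0, -234.8, 162.5]
ee_rot: [179.9, -0.1, -28.1]
force: [-0.2, 1.2, 0.8]
gripper_width: 73.1
```

```bash
python3 look.py d1; python3 - <<'E'
from ov import *
f=load("/tmp/d1t.npz");g=load("/tmp/d1s.npz")
overlay(g,190,240,310,340,6.5,"pics/d1sc.png",scooppolys(477,348,28.3,3)+[(pose(rect(70,50,3),[460.1,340.5,np.radians(28.1)]),(0,255,0))])
crop(f,165,130,245,240,6.5,"pics/d1mc.png");crop(f,300,120,360,165,12,"pics/d1d.png")
cv2.imwrite("pics/d1sf.png",g["image"][:,:,::-1])
E
```

```text
ee [ 321.8 -232.5  162.3] yaw [ 1.80e+02 -1.00e-01 -2.79e+01] F [-0.4  0.4 -0. ] w 73.1 trk [-326.9 -239.1] t 40.0167
[-3.7480e+01  5.9900e+00  1.1729e+02 -4.0000e-02  5.6650e+01 -9.5600e+00]
```

View pics/d1tf.png

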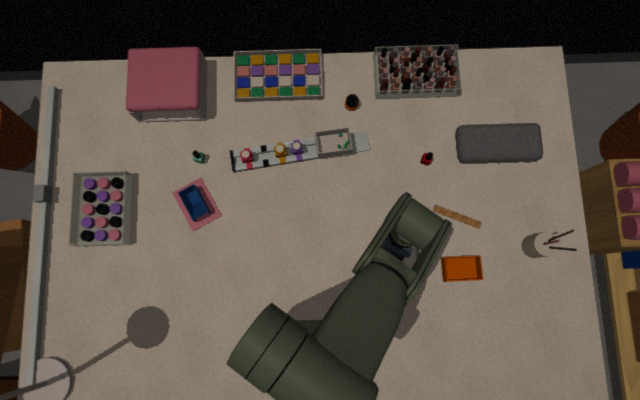

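View pics/d1s.png

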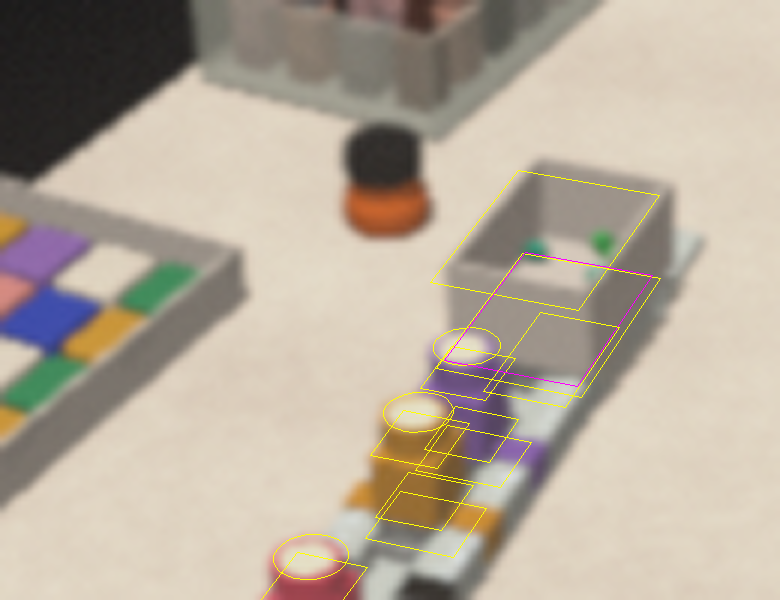

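View pics/d1sc.png

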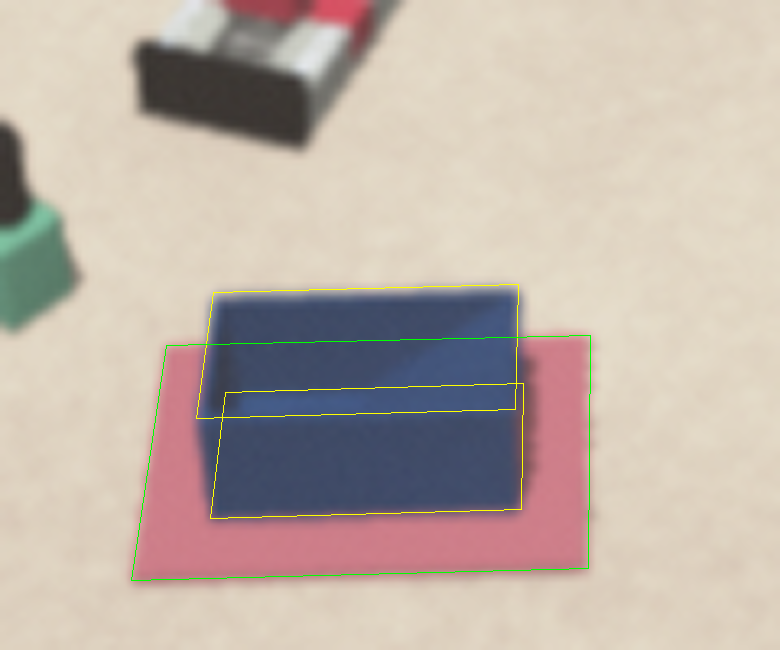

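View pics/d1d.png

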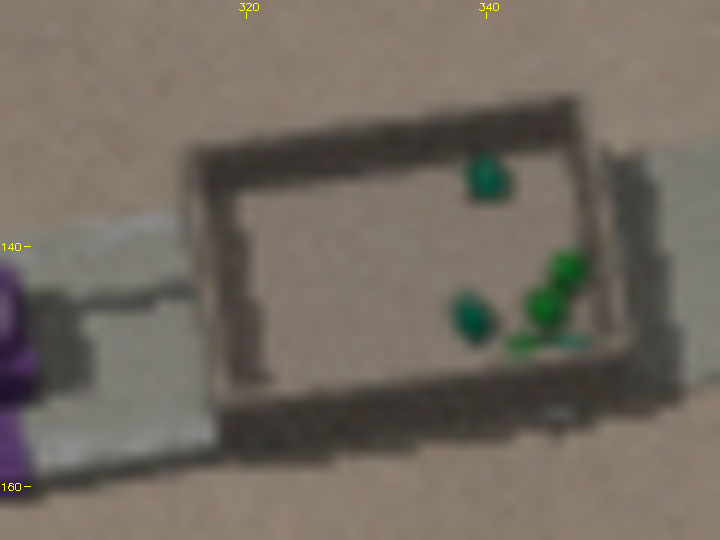

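View pics/d1t.png

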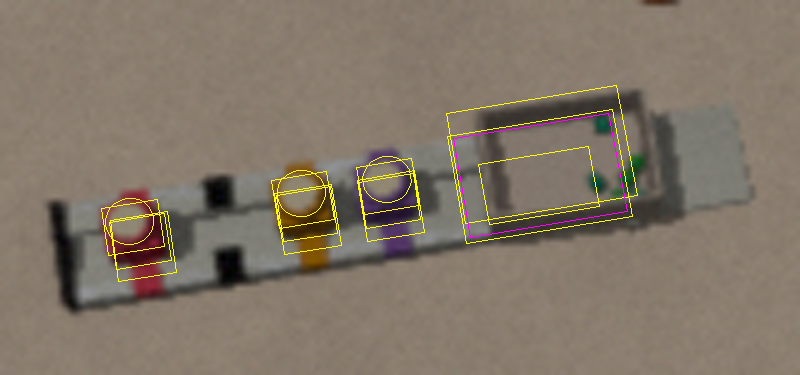

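Step 1's end state has changed. The dish was knocked about 15 mm towards the mouth: its left rim moved from column 310 to about 316 in the top view. I'll regrip it and slide it back.

Request:
servo_tool(motion=[15,7,0,0,0,0.06,100,33,16,0,0,0,0.063,100,33,16,0,0,0,0.063,100,33,16,0,0,0,0.063,100,33,16,0,0,0,0.063,100,33,16,0,0,0,0.063,100,33,16,0,0,0,0.063,100,33,16,0,0,0,0.063,100,33,16,0,0,0,0.063,100,25,10,0,0,0,0.059,100])

```text
time_s: 40.85
ee_pos: [628.1, -83.7, 162.5]
ee_rot: [180.0, -0.2, 8.3]
force: [-0.3, -0.4, -0.3]
gripper_width: 90.9
```

Request:
servo_tool(motion=[5.8,2.8,0,0,0,0,100,0,0,0,0,0,0,100,0,0,0,0,0,0,100])

```text
time_s: 41.1
ee_pos: [630.7, -84.1, 162.2]
ee_rot: [179.9, 0.0, 7.9]
force: [-0.4, 0.2, -0.4]
gripper_width: 91.1
```

```bash
python3 - <<'E'
from ov import *
g=grab_frame("side");np.savez("/tmp/s30.npz",**g);p=st()
overlay(g,210,100,320,190,7,"pics/s30.png",dishpolys(p[0],p[1],7.78,6)+trkpolys(TK))
E
```

```text
ee [630.4 -84.8 162.4] yaw [179.9  -0.    7.8] F [ 0.2 -0.1  0.2] w 91.4 trk [  -1.2 -134.5] t 41.15
```

View pics/s30.png

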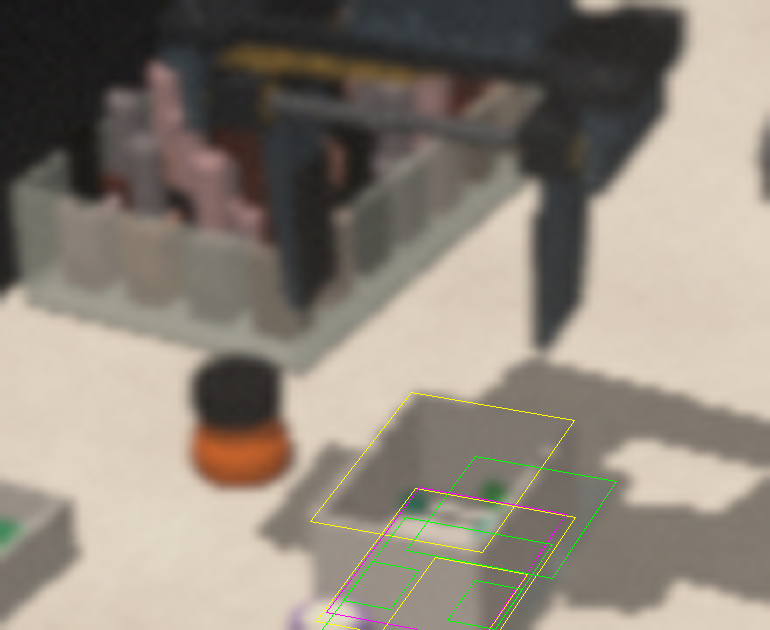

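Request:
servo_tool(motion=[1,0,-30,0,0,0,100,0,0,-35,0,0,0,100,0,0,-25,0,0,0,100,0,0,-13,0,0,0,100,0,0,-5,0,0,0,100,0,0,0,0,0,0,100,0,0,0,0,0,0,60,0,0,0,0,0,0,60,0,0,0,0,0,0,60,0,0,0,0,0,0,60], newtons=15)

```text
time_s: 41.98
ee_pos: [633.2, -85.7, 56.0]
ee_rot: [179.9, -0.2, 7.8]
force: [-2.1, -0.8, 3.6]
gripper_width: 70.1
```

Request:
servo_tool(motion=[0,0,0,0,0,0,60,0,0,0,0,0,0,60])

```text
time_s: 42.15
ee_pos: [633.2, -85.7, 56.0]
ee_rot: [179.9, -0.2, 7.8]
force: [-1.7, -1.0, 7.2]
gripper_width: 70.6
```

```bash
python3 - <<'E'
from ov import *
g=grab_frame("side");np.savez("/tmp/s31.npz",**g);p=st()
overlay(g,210,120,320,210,7,"pics/s31.png",dishpolys(p[0],p[1],7.78,6)+trkpolys(TK))
E
```

```text
ee [633.2 -85.7  56. ] yaw [179.9  -0.2   7.8] F [-3.  -0.8  6.5] w 70.2 trk [   1.5 -135.8] t 42.2
```

View pics/s31.png

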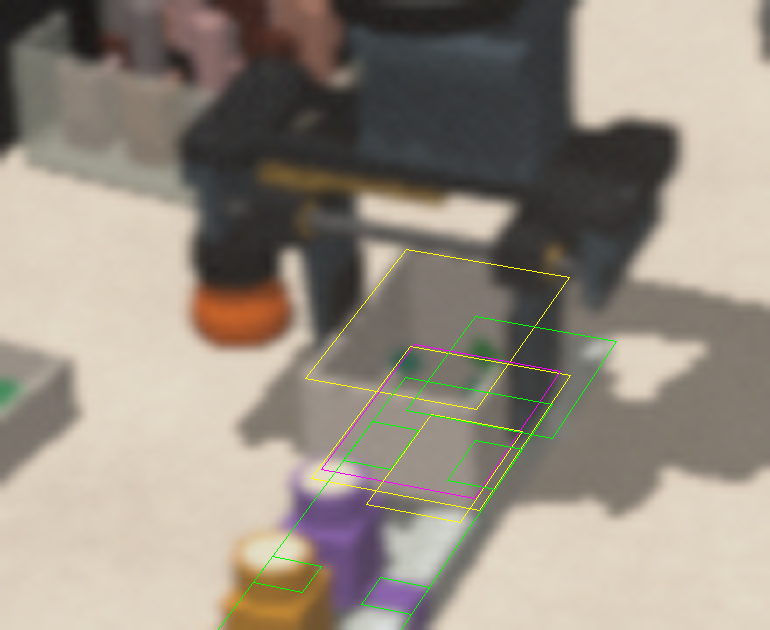

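Request:
servo_tool(motion=[-1.1,5,0,0,0,0,60,-0.8,5,0,0,0,0,60,-0.5,4,0,0,0,0,60,-0.3,1.8,0,0,0,0,60,0,0,0,0,0,0,60,0,0,0,0,0,0,60,0,0,0,0,0,0,60])

```text
time_s: 42.78
ee_pos: [631.9, -69.7, 56.0]
ee_rot: [179.8, -0.3, 7.9]
force: [1.0, -1.8, 6.4]
gripper_width: 70.0
```

```bash
python3 - <<'E'
from ov import *
g=grab_frame("side");np.savez("/tmp/s32.npz",**g);p=st()
overlay(g,210,120,320,210,7,"pics/s32.png",dishpolys(p[0],p[1],7.78,6)+trkpolys(TK))
E
```

```text
ee [631.8 -69.7  56. ] yaw [179.8  -0.3   7.9] F [ 0.1 -1.8  5.6] w 70.1 trk [   2.3 -119.7] t 42.8333
```

View pics/s32.png

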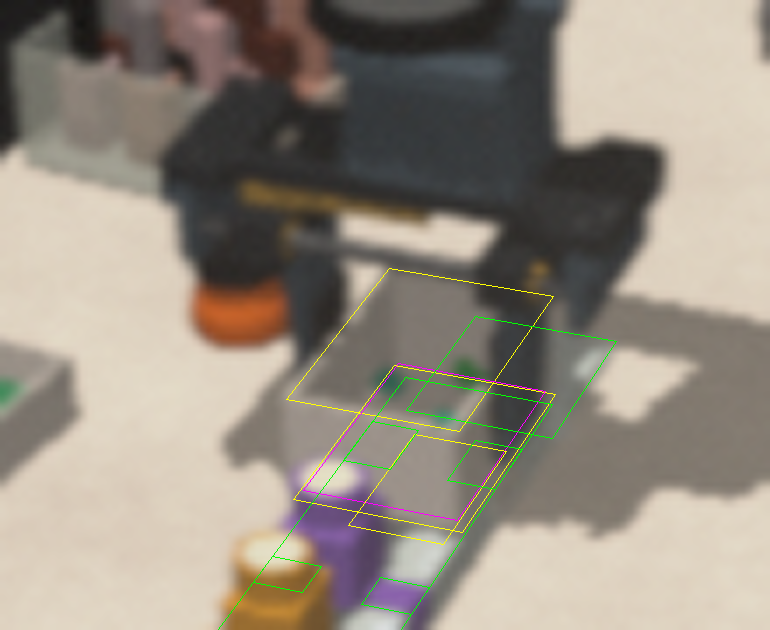

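Request:
servo_tool(motion=[-1.3,0.2,0,0,0,0,60,0,0,0,0,0,0,60,0,0,0,0,0,0,100,0,0,0,0,0,0,100,0,0,0,0,0,0,100,0,0,30,0,0,0,100,0,0,40,0,0,0,100,0,0,40,0,0,0,100,-35,-15,0,0,0,0,100,-35,-15,0,0,0,0,100])

```text
time_s: 43.67
ee_pos: [561.0, -99.4, 166.9]
ee_rot: [179.8, -0.5, 7.9]
force: [-0.7, -0.8, -0.6]
gripper_width: 91.2
```

Request:
servo_tool(motion=[-35,-15,0,0,0,-0.05,100,-35,-15,0,0,0,-0.05,100,-35,-15,0,0,0,-0.05,100,-35,-15,0,0,0,-0.05,100,-35,-15,0,0,0,-0.05,100,-35,-15,0,0,0,-0.05,100,-20,-15,0,0,0,0,100,0,0,0,0,0,0,100,0,0,0,0,0,0,100,0,0,0,0,0,0,100])

```text
time_s: 44.5
ee_pos: [329.5, -204.3, 164.5]
ee_rot: [179.9, -0.2, -9.4]
force: [0.5, -0.4, -0.8]
gripper_width: 91.3
```

```bash
python3 look.py e1; python3 - <<'E'
from ov import *
f=load("/tmp/e1t.npz");g=load("/tmp/e1s.npz")
overlay(g,190,240,310,340,6.5,"pics/e1sc.png",scooppolys(477,348,28.3,3))
crop(f,300,120,360,165,12,"pics/e1d.png")
E
```

```text
ee [ 330.  -204.1  164.5] yaw [ 1.799e+02 -1.000e-01 -9.300e+00] F [-0.4  0.3 -0.4] w 90.8 trk [-315. -212.] t 44.6
[-33.44   4.98 118.1    0.    56.77 -24.14]
```

View pics/e1t.png

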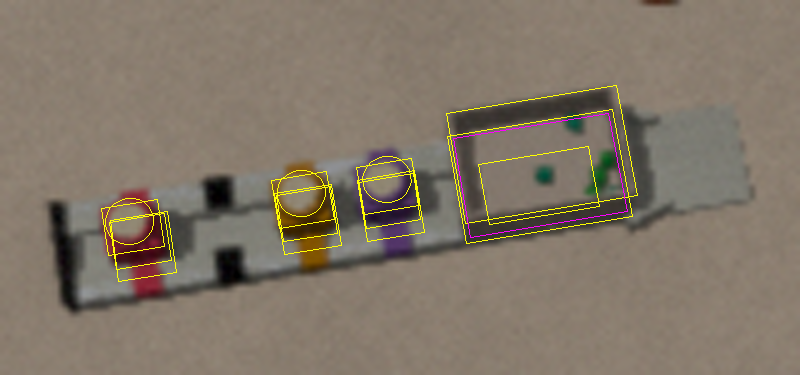

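View pics/e1s.png

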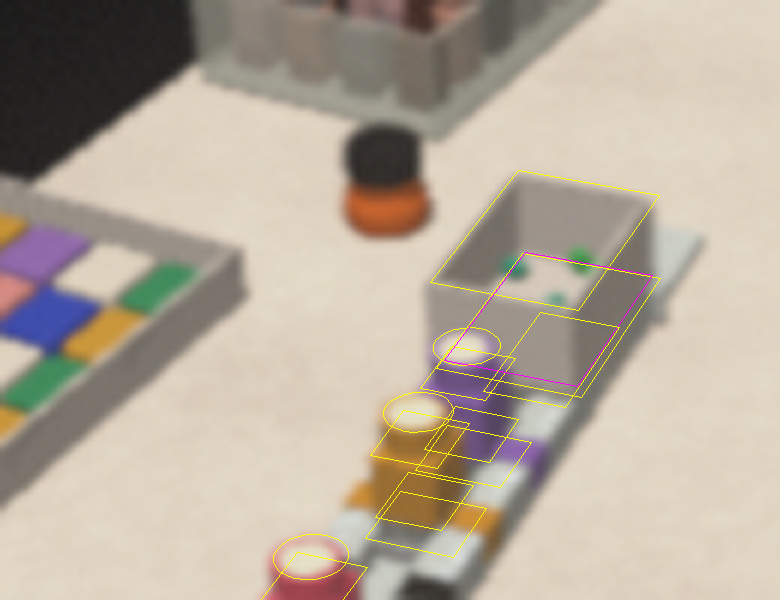

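View pics/e1d.png

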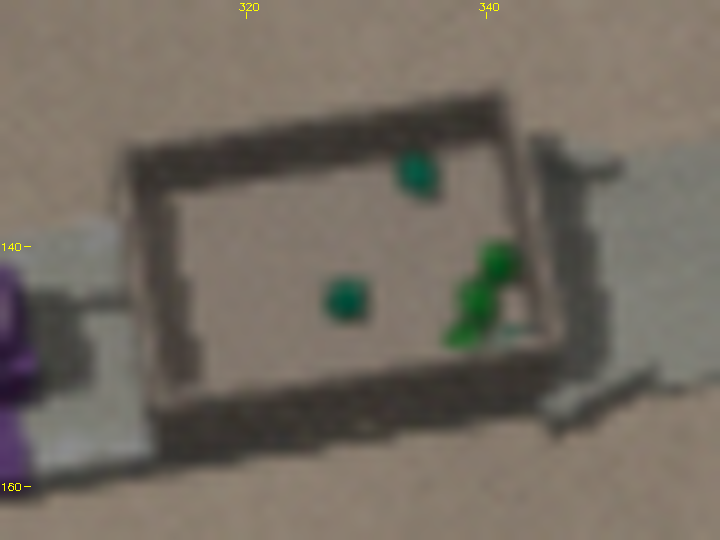

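View pics/e1tf.png

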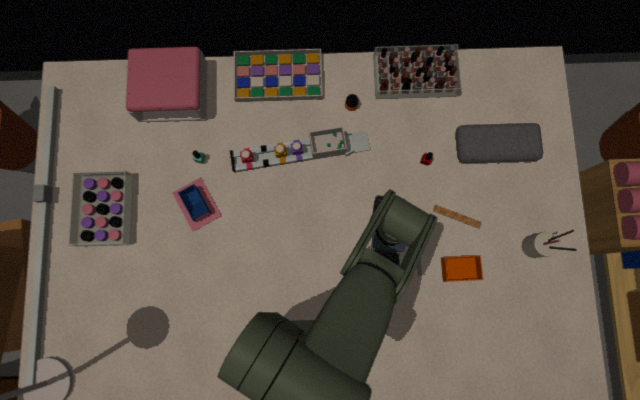

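```bash
python3 - <<'E'
from ov import *
f=load("/tmp/e1t.npz");g=load("/tmp/e1s.npz")
crop(f,330,135,350,155,19,"/tmp/a.png");crop(g,245,150,295,190,10,"/tmp/b.png");crop(f,165,170,235,235,6,"/tmp/c.png")
ims=[cv2.imread(x) for x in("/tmp/a.png","/tmp/b.png","/tmp/c.png")]
W=np.zeros((800,900,3),np.uint8);W[:380,:380]=ims[0];W[:400,390:890]=ims[1];W[405:795,:420]=ims[2]
cv2.imwrite("pics/e1z.png",cv2.resize(W,None,fx=.75,fy=.75)[:600])
hsv=cv2.cvtColor(f["image"],cv2.COLOR_RGB2HSV).astype(int)
m=((hsv[...,0]>40)&(hsv[...,0]<95)&(hsv[...,1]>70));m[:,:300]=0;m[:120]=0;m[165:]=0;m[:,360:]=0
C=cloud(f);v,u=np.where(m)
for a,b in zip(u,v): print((a,b),hsv[b,a].tolist(),np.round(C[b,a]).tolist())
E
```

```text
(np.int64(333), np.int64(133)) [77, 99, 72] [664.0, -90.0, 38.0]
(np.int64(334), np.int64(133)) [81, 188, 80] [663.0, -93.0, 42.0]
(np.int64(335), np.int64(133)) [77, 136, 73] [663.0, -96.0, 40.0]
(np.int64(333), np.int64(134)) [78, 113, 81] [661.0, -90.0, 39.0]
(np.int64(334), np.int64(134)) [82, 226, 88] [661.0, -93.0, 36.0]
(np.int64(335), np.int64(134)) [82, 194, 80] [660.0, -96.0, 39.0]
(np.int64(334), np.int64(135)) [81, 146, 77] [658.0, -93.0, 36.0]
(np.int64(335), np.int64(135)) [79, 155, 74] [658.0, -96.0, 36.0]
(np.int64(340), np.int64(140)) [52, 74, 107] [644.0, -111.0, 29.0]
(np.int64(341), np.int64(140)) [57, 100, 92] [641.0, -114.0, 38.0]
(np.int64(342), np.int64(140)) [52, 73, 80] [641.0, -117.0, 38.0]
(np.int64(340), np.int64(141)) [61, 125, 100] [638.0, -110.0, 36.0]
(np.int64(341), np.int64(141)) [66, 195, 89] [637.0, -113.0, 42.0]
(np.int64(342), np.int64(141)) [65, 138, 72] [636.0, -116.0, 43.0]
(np.int64(340), np.int64(142)) [61, 124, 80] [636.0, -110.0, 35.0]
(np.int64(341), np.int64(142)) [70, 245, 76] [633.0, -113.0, 42.0]
(np.int64(342), np.int64(142)) [62, 1
[... 1320 characters left out ...]
1, 75, 75] [624.0, -73.0, 36.0]
(np.int64(338), np.int64(146)) [53, 77, 86] [625.0, -104.0, 29.0]
(np.int64(339), np.int64(146)) [64, 147, 71] [621.0, -106.0, 43.0]
(np.int64(340), np.int64(146)) [65, 146, 68] [621.0, -110.0, 41.0]
(np.int64(337), np.int64(147)) [52, 73, 101] [619.0, -100.0, 37.0]
(np.int64(338), np.int64(147)) [62, 151, 88] [620.0, -104.0, 35.0]
(np.int64(339), np.int64(147)) [63, 149, 82] [619.0, -107.0, 37.0]
(np.int64(340), np.int64(147)) [56, 73, 70] [620.0, -110.0, 32.0]
(np.int64(337), np.int64(148)) [56, 103, 99] [614.0, -100.0, 44.0]
(np.int64(338), np.int64(148)) [61, 134, 101] [616.0, -103.0, 39.0]
(np.int64(339), np.int64(148)) [58, 100, 97] [618.0, -107.0, 31.0]
```

View pics/e1z.png

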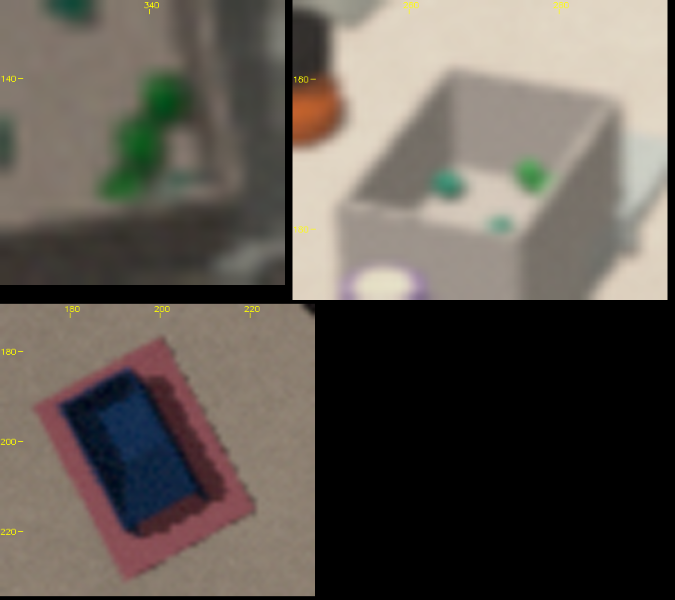

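```bash
python3 -c "
from workcell import env
print(env.job_done())"
```

```text
the job is handed in; nothing more can be done
None
```

The job is handed in, at about 45 s of the 210 s allowed; the hand-in gave no verdict.

- **Track:** I slid the rose, gold and lilac carriers onto their own bands and the small white dish onto the white band. The black carrier was absent. In the last pictures all four sit within about 3 mm of their marks.
- **Knocked dish:** After the stones were poured, something pushed the dish about 15 mm towards the open end. I gripped it and slid it back onto the white band before handing in.
- **Stones:** I tipped the scoop to about 100° over the dish. Six green stones show inside it, but only five are clear. The sixth is a faint patch near pixel (342,147) in the top view, partly hidden by the near wall, so that count is the least certain check.
- **Scoop and bottles:** The scoop is empty and upright, back where it started on its mat. Both polish bottles look unmoved.
- **Disagreement:** The two cameras' positions for the track differed by about 2 mm. I used a value between them, nearer the side camera, and the robot's readings during the insertions agreed with it.

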